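# Fuel and load the tabletop smoker

### The job

Get the smoker ready for a run: swing the dust cover on the smoke generator's tower right round to its stop so that the port is open, drop every wood disc that lies on the counter through the port, and then swing the cover back fully over the port. Stand every cheese flat on the pulled-out tray, push the tray fully home, and push the front door shut until its catch holds it. Leave the other goods on the counter standing where they are.

Things in the scene. Friction and masses are not known exactly. Their poses are not given: they have to be found in the camera images.
- smoker: Low steel smoker oven, fixed: box 280 mm wide (y), 260 deep (x), 135 high. Origin on the counter under the middle of its front edge; x to its back, y to the door-hinge side (robot's left), z up. Chamber mouth in front 250 mm wide, 45 to 125 mm high. A smoke tower 80 x 80 mm, 203 high, stands off its -y side, centred at x 60, y -195 mm. A 50 mm flue stands at x 190, y 70, top 191 mm high.
- port (a point): Centre of the round port, 66 mm across, in the tower's top plate, at the height of the plate's upper face (203 mm above the counter).
- magazine_floor (a point): Centre of the floor of the magazine inside the tower, straight below the port and 163 mm under the plate's upper face; the magazine is 66 x 66 mm inside with a narrow viewing slot in front. A disc counts as loaded when it lies anywhere in it.
- cover (a joint): Angle of the dust cover in rad: 0 = centred over the port; grows as it swings towards the robot (counter-clockwise from above) about its upright pin, to a stop at 1.8. Friction (about 0.1 Nm) holds it wherever it is left. It is a flat dark disc 80 mm across, 4 mm thick, centred 55 mm from the pin, its top 4.5 mm above the tower's top plate.
- cover_pin (a point): Axis of the cover's pin on the tower's top plate, 55 mm outboard (smoker -y) of the port's centre, at the height of the cover's underside. The pin's head stands 10 mm high.
- cover_knob (a point): Middle of the upright black knob on the cover (14 mm across, 24 mm tall, its top 12 mm above this point and 28 mm above the cover's underside), 80 mm from the pin; with the cover at 0 it lies on the smoker's +y side of the pin. It moves with the cover.
- tray (a joint): How far the tray is pulled out in m: 0 = fully home, grows towards the front (smoker -x), 0.15 at most. It runs level on rails with about 1.5 N of friction.
- tray_mid (a point): Middle of the upper face of the tray's floor (64 mm above the counter). The tray is 200 x 200 mm outside, 192 x 192 mm inside, its side and back rims 12 mm above the floor; it moves along the smoker's x with the tray joint.
- tray_lip (a point): Middle of the upper edge, on the outer face, of the tray's front lip, the upright flange to push on: 4 mm thick, 200 mm wide, upper edge 95 mm above the counter. With the tray home this face stands 10 mm in front of the smoker's front edge, inside the hollow of the dished door.
- door (a joint): Angle of the front door in rad: 0 = shut, grows as it opens towards the robot (clockwise from above), 1.8 at most. Light friction. Within 0.05 rad of shut the door meets a sprung ball catch: about 10 N at the middle of the door takes it past the ball at 0.02 rad, and the catch then holds it at 0; a door not past it stands ajar.
- door_hinge (a point): Upright axis of the door's hinge, at half the door's height (82 mm above the counter), at the front left corner of the oven.
- door_face (a point): Point on the door's flat outer face, 150 mm from the hinge axis along the door, at half its height. The door is 280 mm long, from 6 to 286 mm from the axis, its outer face 24 mm outward of the axis, from 32 to 132 mm above the counter. Axes: y along the door to its hinge, x inward (into the oven when shut), z up. A black loop handle stands 31 mm out of the face, 262 mm from the hinge.
- disc1: Disc of compressed smoking wood, brown, 55 mm across and 18 mm thick, lying flat on the counter, 40 g; origin at the centre of its underside, z up. Some of the four discs may be absent.
- disc2: Disc of compressed smoking wood, brown, 55 mm across and 18 mm thick, lying flat on the counter, 40 g; origin at the centre of its underside, z up. Some of the four discs may be absent.
- disc3: Disc of compressed smoking wood, brown, 55 mm across and 18 mm thick, lying flat on the counter, 40 g; origin at the centre of its underside, z up. Some of the four discs may be absent.
- disc4: Disc of compressed smoking wood, brown, 55 mm across and 18 mm thick, lying flat on the counter, 40 g; origin at the centre of its underside, z up. Some of the four discs may be absent.
- cheese1: Small hard cheese, pale yellow drum 56 mm across and 32 mm high, standing flat on the counter, 90 g, firm; origin at the centre of its underside, z up. One of the two may be absent.
- cheese2: Small hard cheese, pale yellow drum 56 mm across and 32 mm high, standing flat on the counter, 90 g, firm; origin at the centre of its underside, z up. One of the two may be absent.
- pestle: Bystander: wooden pestle standing upright, 44 mm across, 150 mm tall; origin at the centre of its underside.
- shaker: Bystander: small steel shaker, 36 mm across, 60 mm tall; origin at the centre of its underside.
- spice_tin: Bystander: small metal tin, 40 mm across, 55 mm tall; origin at the centre of its underside.
- salt_jar: Bystander: glass jar with white cap, 64 mm across, 100 mm tall; origin at the centre of its underside.
- bowl: Bystander: steel bowl, 110 mm across, 45 mm high; origin at the centre of its underside.
There are look-alikes about, which are no part of the job. What is shaped like the disc3 but purple or turquoise is not meant. What is shaped like the disc4 but red or yellow is not meant.

How it is judged:
On the way, in this order (a step that is already met when the one before it is completed fails the run):
1. the cover is swung fully aside from the port (value of joint cover above 1.5 rad), for 0.2 s.
2. every wood disc lies in the magazine (x of disc1 in the frame of magazine_floor between -0.036 and 0.036 m and y of disc1 in the frame of magazine_floor between -0.036 and 0.036 m and z of disc1 in the frame of magazine_floor between -0.01 and 0.14 m and x of disc2 in the frame of magazine_floor between -0.036 and 0.036 m and y of disc2 in the frame of magazine_floor between -0.036 and 0.036 m and z of disc2 in the frame of magazine_floor between -0.01 and 0.14 m and x of disc3 in the frame of magazine_floor between -0.036 and 0.036 m and y of disc3 in the frame of magazine_floor between -0.036 and 0.036 m and z of disc3 in the frame of magazine_floor between -0.01 and 0.14 m and x of disc4 in the frame of magazine_floor between -0.036 and 0.036 m and y of disc4 in the frame of magazine_floor between -0.036 and 0.036 m and z of disc4 in the frame of magazine_floor between -0.01 and 0.14 m), for 0.3 s.
3. the cover is back over the port (value of joint cover below 0.1 rad), for 0.2 s.
At the end, for the whole second after the job is handed in: Every disc on the counter is in the magazine (anywhere inside it), the cover is within 0.1 rad of centred over the port, every cheese stands flat (within 0.12 rad) on the tray's floor, the tray is home within 8 mm, the door is shut on its catch (within 0.015 rad), and all is at rest (all of step 2 and value of joint cover below 0.1 rad and x of cheese1 in the frame of tray_mid between -0.085 and 0.085 m and y of cheese1 in the frame of tray_mid between -0.085 and 0.085 m and z of cheese1 in the frame of tray_mid between -0.005 and 0.006 m and angle between each of cheese1, cheese2's own z axis and vertical below 0.12 rad and x of cheese2 in the frame of tray_mid between -0.085 and 0.085 m and y of cheese2 in the frame of tray_mid between -0.085 and 0.085 m and z of cheese2 in the frame of tray_mid between -0.005 and 0.006 m and value of joint tray below 0.008 m and value of joint door below 0.015 rad and velocity of joint door below 0.02 rad/s and linear speed of each of disc1, disc2, disc3, disc4, cheese1, cheese2 below 0.02 m/s); the robot touches nothing.
It fails at once if a bystander is pushed more than 6 cm from its place (distance of any of pestle, shaker, spice_tin, salt_jar, bowl from where it was at the start of the episode above 0.06 m).
It fails at once if an upright bystander is knocked over (angle between any of pestle, shaker, spice_tin, salt_jar, bowl's own z axis and vertical above 0.7 rad).
Of disc1, disc2, disc3, disc4 only 2 to 4 are there at a start; the rules pass over those that are not, and their reading is None.
Of cheese1, cheese2 only 1 to 2 are there at a start; the rules pass over those that are not, and their reading is None.
At some moment in a run one of disc1, disc2, disc3, disc4 may be knocked a few centimetres aside while the robot is not near it.
It also fails if it takes over 210 s, if anything falls off the work surface, if the arm or the gripper's body presses on something with over 40 N, if the wrist force passes 120 N, or if a joint passes its speed limit or range.

### The arm

A 7-joint arm with a two-finger parallel gripper is mounted at the origin on the work surface. World frame = base frame: x ahead of the robot, y to its left, z up, the work surface at z = 0. Lengths are in m, angles in rad, forces in N, time in s.
With the tool pointing down it reaches from about 0.4 to 0.85 m from the base axis. Payload 10.4 kg.
Tool frame: the origin (TCP) lies at the very end of the fingers, on their centre line; the grasp point (between the pads) lies 19 mm behind it (r.pinch_z is the distance from the TCP to the grasp point, in m); z points along the fingers, y is the line along which they close (so a half turn about z gives the same grasp; the last joint's range is limited). The gripper opens to 87 mm and grips with 3 to 60 N. Pads are 19 mm wide; open, the fingers measure 117 mm over their backs; the gripper's body (75 mm by 190 mm) begins 51 mm behind the grasp point.
Start: joints at [-1.355, 0.332, -0.065, 1.46, 0.022, 1.35, -0.088], TCP at [0.148, 0.607, 0.223] pointing down, gripper open.
Joint ranges: [-2.6, 2.6], [-0.5, 2.12], [-1.47, 1.34], [0.16, 2.42], [-1.27, 4.41], [0.06, 2.06], [-2.6, 2.6]. Speed limits (rad/s): [2.22, 2.22, 2.79, 2.79, 3.14, 3.14, 3.14].

### API

Orientations are given as a unit quaternion [x, y, z, w].
In Python, from bench import sensors, vision, r gives the robot as it stands.
- The arm moves only by the shell command python3 -m crank 'ROWS' [OPENING] [FORCE]. ROWS is JSON, a list of rows, each a list of 2 entries, a list of its own where there are three numbers: the shift along the tool's x, y, z normalised to -1 to 1, where 1 is 3 cm, then the turn about the tool's z normalised to -1 to 1, where 1 is 8 degrees. A call has 1 to 12 rows; each row shifts and turns the commanded pose from where the row before left it, along the tool's axes as they then stand; what a row does not reach is not made up. A row lasts 1/8 s, in which the tool goes at most 62.5 mm and 10.7 degrees, less where a joint would pass 70% of its speed; a pose out of reach is approached as far as the arm can. A call with a number of a shift or a turn outside -1 to 1 is refused whole. A call with a gripper value outside its range is refused whole. OPENING is the opening, from 0 (shut) to 1 (fully open), set as the call begins (- or left out, the last holds). The fingers move at their own pace and stop on an object; FORCE is the grip in N (left out, the last holds). Time passes only in rows, so rows that do not move let the fingers close. It gives the time, the measured TCP pose, the force, the opening and the grip force at its end, in the units of the state.
- sensors.read_state(): the state, without advancing time (a new reading comes with each control period).
- vision.camera(name): name is "scene" or "top"; returns the picture (480x640x3 uint8, red, green, blue); there is no depth.
- vision.camera_model(name): a dict with "vertical_fov" (degrees; the focal length in pixels is half the picture's height over the tangent of half this angle, whatever the lens; pixels are square), "cx", "cy" (the principal point, pixels), "camera_from_world" (4x4, takes a point from world to camera coordinates). Camera axes: x right, y down, z forward; pixel columns grow to the right and rows downward; lengths in m; the calibration is good to about 2 mm. A picture is of the moment at which its call begins. camera_model takes no time and is no camera call.
- r.close_job(): hands the job in; it is judged then, once.
The state is a dict: "time": time; "joint_positions": joint angles; "joint_vel": joint speeds; "joint_torque": joint torques, N m; "ee_pos": TCP position; "eef_rot": TCP orientation; "ft_force": force on the tool from outside, world axes, zero at the start; "torque": the same for the moment, N m; "width": finger opening in m; "grip_force": force on a finger pad.
Only numpy, scipy, OpenCV 4.12 (cv2) and the standard library are available. Lean on these libraries where they do the work, as an engineer would, in place of code of your own. Each camera call takes 0.05 s, during which the arm holds its last target. There are 200 camera calls.

## Working session

There is one attempt and no reset: what is moved stays moved. The work goes in short steps, Python scripts to look and compute and a shell command to move; the robot and the scene stay as the last step left them, time stands still between calls to the robot, and variables do not carry over. Pictures are saved under pics/ and viewed, at most 14 in all, crops included, and the job is handed in when it is done.

```bash
ls; mkdir -p pics; python3 - <<'E'
from bench import sensors, vision, r
import cv2,numpy as np
for n in ("scene","top"):
    cv2.imwrite(f"pics/{n}0.png",vision.camera(n)[:,:,::-1])
    m=vision.camera_model(n);print(n,m["vertical_fov"],m["cx"],m["cy"],np.round(m["camera_from_world"],3).tolist(),[k for k in m])
s=sensors.read_state();print(s)
E
```

```text
pics
scene 49.97658116292674 320.63466097327756 236.29022658515103 [[-0.81, 0.586, -0.006, 0.386], [0.437, 0.597, -0.673, -0.134], [-0.391, -0.548, -0.74, 1.612], [0.0, 0.0, 0.0, 1.0]] ['vertical_fov', 'cx', 'cy', 'camera_from_world']
top 48.965576616218556 320.2206848526563 233.84164300990574 [[-0.038, -0.999, -0.004, 0.017], [-0.978, 0.038, -0.207, 0.514], [0.207, -0.004, -0.978, 1.221], [0.0, 0.0, 0.0, 1.0]] ['vertical_fov', 'cx', 'cy', 'camera_from_world']
{'time': 0.1, 'joint_positions': array([-1.3546276 ,  0.33282111, -0.06470784,  1.4608641 ,  0.02163611,
        1.34988316, -0.08852321]), 'joint_vel': array([ 6.70124713e-04, -2.10969447e-03, -9.27051364e-04, -2.98104318e-03,
       -1.42019072e-05,  8.67854817e-04, -1.53652261e-05]), 'joint_torque': array([ 1.89378625e-03, -6.24540925e+01,  2.47568625e-02, -3.90709269e+01,
       -6.13774289e-02,  3.66567064e-02,  7.64003380e-05]), 'ee_pos': array([0.14774574, 0.60693155, 0.22182253]), 'eef_rot': array([ 1.19095242e-01,  9.92882629e-01, -6.38793278e-04, -3.14295637e-05]), 'ft_force': array([ 0.59464638, -0.54685794, -0.17024879]), 'torque': array([-0.01257513, -0.00796458, -0.03414601]), 'grip_force': 0.0, 'width': 0.08682184652576663}
```

View pics/scene0.png

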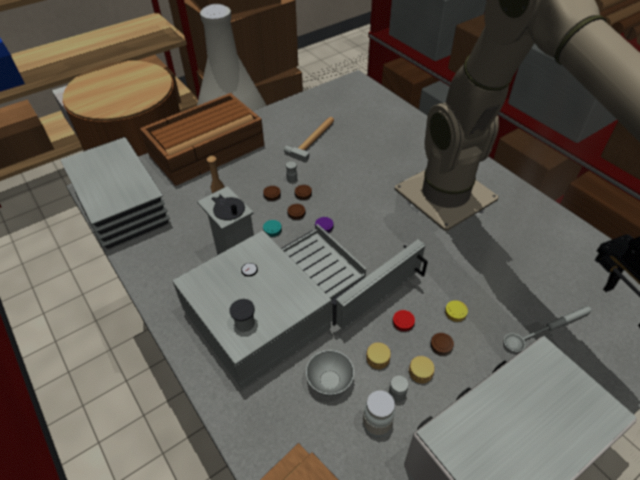

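View pics/top0.png

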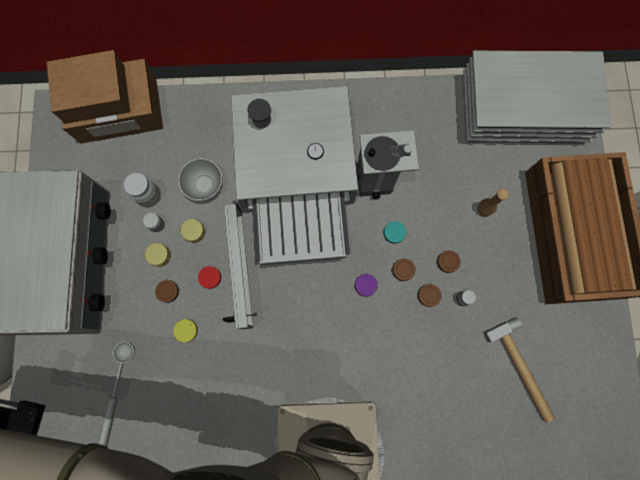

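The pictures show four brown discs, in the top view at (404,269), (449,261), (429,295) and (166,291). Two cheeses are at (192,230) and (157,254). Red, yellow, purple and turquoise look-alikes are nearby. The cover sits on the tower at about (385,153), the tray is out and the door is open.

```bash
cat > h.py <<'E'
from bench import sensors, vision, r
import cv2,numpy as np
def model(n):
    m=vision.camera_model(n);f=240/np.tan(np.radians(m["vertical_fov"]/2));return f,m["cx"],m["cy"],np.array(m["camera_from_world"])
def ray(n,uv):
    f,cx,cy,T=model(n);R=T[:3,:3];return -R.T@T[:3,3],R.T@np.array([(uv[0]-cx)/f,(uv[1]-cy)/f,1])
def onz(n,uv,z):
    o,d=ray(n,uv);return (o+d*(z-o[2])/d[2])
def proj(n,p):
    f,cx,cy,T=model(n);c=T[:3,:3]@np.asarray(p)+T[:3,3];return c[:2]/c[2]*f+[cx,cy]
def tri(ua,ub):
    (o1,d1),(o2,d2)=ray("scene",ua),ray("top",ub)
    s=np.linalg.lstsq(np.c_[d1,-d2],o2-o1,rcond=None)[0];a,b=o1+s[0]*d1,o2+s[1]*d2
    return (a+b)/2,np.linalg.norm(a-b)
def blobs(img,lo,hi,amin=150,amax=900):
    m=cv2.inRange(cv2.cvtColor(img,cv2.COLOR_RGB2HSV),lo,hi)
    out=[]
    for c in cv2.findContours(m,cv2.RETR_EXTERNAL,cv2.CHAIN_APPROX_NONE)[0]:
        if amin<cv2.contourArea(c)<amax: out.append((*cv2.minEnclosingCircle(c)[0],cv2.contourArea(c)))
    return out
def need(p,yaw=None):
    """tool-frame units to bring TCP to p; yaw = world direction (deg) of tool y"""
    s=sensors.read_state();from scipy.spatial.transform import Rotation as Ro
    R=Ro.from_quat(s["eef_rot"]).as_matrix();y0=np.degrees(np.arctan2(R[1,1],R[0,1]))
    d=R.T@(np.asarray(p)-s["ee_pos"])/.03
    t=0 if yaw is None else -((yaw-y0+90)%180-90)/8
    print("t%.1f"%s["time"],"tcp",np.round(s["ee_pos"],3),"yaw %.1f"%y0,"q7 %.2f"%s["joint_positions"][6],"units",np.round(d,2),"turn",np.round(t,2))
E
python3 - <<'E'
from h import *
im=vision.camera("top");sc=vision.camera("scene")
hsv=cv2.cvtColor(im,cv2.COLOR_RGB2HSV)
for u,v in [(404,269),(166,291),(192,230),(157,254),(185,331),(209,277),(366,285)]: print((u,v),hsv[v,u])
for b in blobs(im,(0,80,40),(18,200,140)): print("brown",np.round(b,1),np.round(onz("top",b[:2],.018),3))
for b in blobs(im,(20,60,120),(32,255,255)): print("yel",np.round(b,1),np.round(onz("top",b[:2],.032),3))
for c in [(232,95),(349,88),(356,190),(236,197)]: print("box",np.round(onz("top",c,.135),3))
for c in [(361,133),(414,131),(417,170),(362,174)]: print("tower",np.round(onz("top",c,.203),3))
for n,c in dict(bowl=(201,181),jar=(139,187),shaker=(152,221),tin=(467,297),pestle=(487,208)).items(): print(n,np.round(onz("top",c,.05 if n!="pestle" else 0.02),3))
a=cv2.resize(im[120:210,350:440],None,fx=4.4,fy=4.4,interpolation=cv2.INTER_CUBIC);b=cv2.resize(sc[180:270,185:275],None,fx=4.4,fy=4.4,interpolation=cv2.INTER_CUBIC)
cv2.imwrite("pics/tw.png",np.hstack([a,b])[:,:,::-1])
E
```

```text
(404, 269) [ 12 128 100]
(166, 291) [ 12 133  92]
(192, 230) [ 30  89 160]
(157, 254) [ 29  93 156]
(185, 331) [ 31 144 161]
(209, 277) [  1 185 150]
(366, 285) [140 134 126]
brown [525.  379.5 287. ] [ 0.154 -0.47   0.018]
brown [429.4 294.7 361.5] [ 0.361 -0.262  0.018]
brown [166.  290.5 354.5] [0.396 0.378 0.018]
brown [403.5 269.5 352. ] [ 0.425 -0.204  0.018]
brown [448.5 261.  346.5] [ 0.442 -0.316  0.018]
brown [491.  205.  271.5] [ 0.579 -0.435  0.018]
yel [528.  377.5 176.5] [ 0.159 -0.472  0.032]
yel [184.2 330.4 387.5] [0.298 0.328 0.032]
yel [155.1 253.  358. ] [0.487 0.402 0.032]
yel [191.4 229.4 345.5] [0.543 0.314 0.032]
box [0.845 0.196 0.135]
box [ 0.852 -0.085  0.135]
box [ 0.597 -0.089  0.135]
box [0.591 0.187 0.135]
tower [ 0.708 -0.101  0.203]
tower [ 0.708 -0.219  0.203]
tower [ 0.617 -0.219  0.203]
tower [ 0.613 -0.098  0.203]
bowl [0.661 0.287 0.05 ]
jar [0.651 0.441 0.05 ]
shaker [0.563 0.406 0.05 ]
tin [ 0.349 -0.344  0.05 ]
pestle [ 0.571 -0.423  0.02 ]
```

View pics/tw.png

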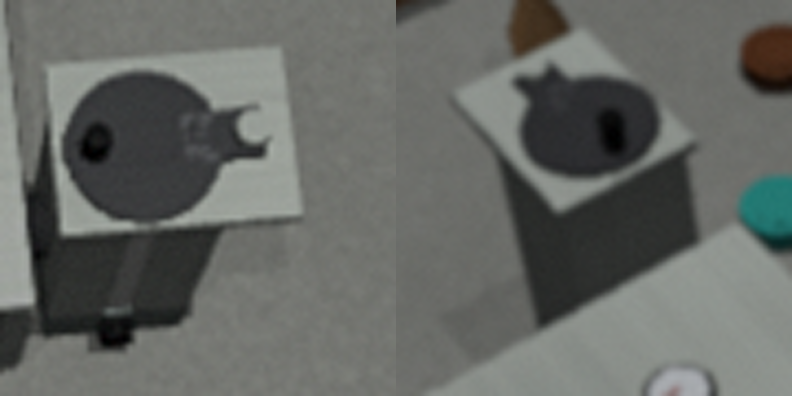

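The tower crop shows the cover disc centred at top pixel (382.5,153.2), the knob's top at (371.4,150.7) and the pin at (408,149). I'll compute the port and knob positions from those.

```bash
python3 - <<'E'
from h import *
print("port",onz("top",(382.5,153.2),.2075),"knobtop",onz("top",(371.4,150.7),.231),"pin",onz("top",(408,149.1),.213))
c=lambda x,y:(185+(x-396)/4.4,180+y/4.4)
print("scene port",onz("scene",c(590,125),.2075),"knobtop",onz("scene",c(608,114),.231))
print(tri(c(590,125),(382.5,153.2)))
need([0.66,-.12,.33],93)
E
```

```text
port [ 0.65701342 -0.14547186  0.2075    ] knobtop [ 0.65488148 -0.11887033  0.231     ] pin [ 0.66221473 -0.20089582  0.213     ]
scene port [ 0.65575153 -0.13630534  0.2075    ] knobtop [ 0.65255666 -0.1151323   0.231     ]
(array([ 0.65592081, -0.14383051,  0.20306078]), np.float64(0.006640412569559598))
t0.2 tcp [0.148 0.607 0.222] yaw 76.3 q7 -0.09 units [-22.32 -19.51  -3.58] turn -2.09
```

```bash
python3 -m crank '[[[0,0,-0.9],-0.5],[[0,0,-0.9],-0.5],[[0,0,-0.9],-0.5],[[0,0,-0.9],-0.6],[[0,0,0],0]]' 0.5 10; python3 -c "
from h import *
need([.655,-.119,.33],93)"
```

```text
time: 0.82
ee_pos: [0.148, 0.608, 0.3327]
eef_rot: [-0.027, 1.0, 0.002, 0.0]
ft_force: [-0.5, 0.0, -0.2]
width: 0.0471
grip_force: 0.0
t0.8 tcp [0.148 0.608 0.333] yaw 93.1 q7 0.20 units [-1.555e+01 -2.512e+01  1.000e-02] turn 0.02
```

```bash
R='[[-0.62,-1,0],0]'; python3 -m crank '[[[-0.62,-1,0],0],[[-0.62,-1,0],0],[[-0.62,-1,0],0],[[-0.62,-1,0],0],[[-0.62,-1,0],0],[[-0.62,-1,0],0],[[-0.62,-1,0],0],[[-0.62,-1,0],0],[[-0.62,-1,0],0],[[-0.62,-1,0],0],[[-0.62,-1,0],0],[[-0.62,-1,0],0]]' >/dev/null; python3 -m crank '[[[-0.62,-1,0],0],[[-0.62,-1,0],0],[[-0.62,-1,0],0],[[-0.62,-1,0],0],[[-0.62,-1,0],0],[[-0.62,-1,0],0],[[-0.62,-1,0],0],[[-0.62,-1,0],0],[[-0.62,-1,0],0],[[-0.62,-1,0],0],[[-0.62,-1,0],0],[[-0.62,-1,0],0]]'; python3 -m crank '[[[-0.62,-0.8,0],0],[[0,0,0],0],[[0,0,0],0]]' ; python3 -c "
from h import *
need([.655,-.119,.214],93)"
```

```text
time: 3.82
ee_pos: [0.6331, -0.0882, 0.3293]
eef_rot: [-0.027, 1.0, 0.0, -0.001]
ft_force: [0.3, -0.7, 0.9]
width: 0.0435
grip_force: 0.0
time: 4.2
ee_pos: [0.6523, -0.1098, 0.3297]
eef_rot: [-0.027, 1.0, 0.0, -0.001]
ft_force: [-0.6, 0.8, 0.0]
width: 0.0435
grip_force: 0.0
t4.2 tcp [ 0.652 -0.11   0.33 ] yaw 93.1 q7 1.88 units [-0.08 -0.31  3.86] turn 0.01
```

```bash
python3 -m crank '[[[-0.08,-0.31,0.6],0],[[0,0,0.8],0],[[0,0,0.8],0],[[0,0,0.8],0],[[0,0,0.8],0],[[0,0,0],0]]'; python3 -m crank '[[[0,0,0],0],[[0,0,0],0],[[0,0,0],0],[[0,0,0],0],[[0,0,0],0]]' 0 10; python3 - <<'E'
from h import *
need([.655,-.119,.214],93)
# arc deltas in tool units for yaw as is
pin=np.array([.660,-.200]);s=sensors.read_state();p=s["ee_pos"][:2];k=p-pin;print(k,np.hypot(*k))
from scipy.spatial.transform import Rotation as Ro
R=Ro.from_quat(s["eef_rot"]).as_matrix()
prev=p
for i in range(1,13):
    a=np.radians(105*i/12);q=pin+np.array([[np.cos(a),-np.sin(a)],[np.sin(a),np.cos(a)]])@k
    d=R.T@np.r_[q-prev,0]/.03;print(np.round(d[:2],2).tolist(),np.round(q,3));prev=q
E
```

```text
time: 4.95
ee_pos: [0.6541, -0.1188, 0.2139]
eef_rot: [-0.027, 1.0, 0.0, -0.002]
ft_force: [-0.6, 0.8, 0.4]
width: 0.0436
grip_force: 0.0
time: 5.58
ee_pos: [0.6557, -0.1191, 0.2169]
eef_rot: [-0.027, 1.0, 0.0, 0.0]
ft_force: [-1.1, 2.1, 2.4]
width: 0.0137
grip_force: 10.0
t5.6 tcp [ 0.656 -0.119  0.217] yaw 93.1 q7 1.92 units [0.02 0.01 0.1 ] turn 0.02
[-0.00431976  0.08086551] 0.08098081071882501
[0.41, -0.03] [ 0.643 -0.121]
[0.4, -0.09] [ 0.632 -0.124]
[0.38, -0.15] [ 0.62  -0.129]
[0.35, -0.21] [ 0.61  -0.136]
[0.32, -0.26] [ 0.601 -0.145]
[0.28, -0.31] [ 0.593 -0.154]
[0.23, -0.34] [ 0.587 -0.165]
[0.17, -0.37] [ 0.583 -0.176]
[0.11, -0.4] [ 0.58  -0.188]
[0.05, -0.41] [ 0.579 -0.201]
[-0.01, -0.41] [ 0.58  -0.213]
[-0.08, -0.4] [ 0.583 -0.225]
```

```bash
python3 -m crank '[[[0.41,-0.03,0],0],[[0.4,-0.09,0],0],[[0.38,-0.15,0],0],[[0.35,-0.21,0],0],[[0.32,-0.26,0],0],[[0.28,-0.31,0],0],[[0.23,-0.34,0],0],[[0.17,-0.37,0],0],[[0.11,-0.4,0],0],[[0.05,-0.41,0],0],[[-0.01,-0.41,0],0],[[-0.08,-0.4,0],0]]';  python3 -m crank '[[[0,0,0],0],[[0,0,0],0],[[0,0,0],0]]'; python3 -c "
from h import *
need([.583,-.225,.214],93)"
```

```text
time: 7.08
ee_pos: [0.5821, -0.2237, 0.2159]
eef_rot: [-0.028, 1.0, 0.002, -0.002]
ft_force: [-10.7, 19.9, 9.0]
width: 0.0185
grip_force: 10.0
time: 7.45
ee_pos: [0.5824, -0.221, 0.2157]
eef_rot: [-0.029, 1.0, 0.003, -0.002]
ft_force: [-10.3, 15.6, 7.6]
width: 0.0136
grip_force: 10.0
t7.5 tcp [ 0.582 -0.221  0.216] yaw 93.3 q7 2.10 units [-0.01 -0.13  0.06] turn 0.04
```

```bash
python3 -m crank '[[[0,0,0],0],[[0,0,0],0],[[0,0,-0.8],0],[[0,0,-0.8],0],[[0,0,-0.8],0],[[1,0,0],0.4],[[1,0,0],0.4],[[1,0,0],0.4],[[1,0,0],0],[[1,0,0],0],[[0,0,0],0]]' 0.85 10; python3 - <<'E'
from h import *
im=vision.camera("top")
for b in blobs(im,(0,80,40),(18,200,140)): print("brown",np.round(b,1),np.round(onz("top",b[:2],.018),3))
need([.442,-.316,.1],83)
cv2.imwrite("pics/t1.png",im[:,:,::-1])
E
```

```text
time: 8.82
ee_pos: [0.4322, -0.2193, 0.2889]
eef_rot: [0.058, 0.998, 0.0, 0.001]
ft_force: [0.8, -0.5, 0.1]
width: 0.0739
grip_force: 0.0
brown [524.5 379.5 252. ] [ 0.154 -0.469  0.018]
brown [166.  290.5 354.5] [0.396 0.378 0.018]
brown [403.5 269.5 348. ] [ 0.425 -0.204  0.018]
t8.9 tcp [ 0.433 -0.219  0.289] yaw 83.5 q7 1.81 units [-0.65 -3.19  6.3 ] turn 0.06
```

View pics/t1.png

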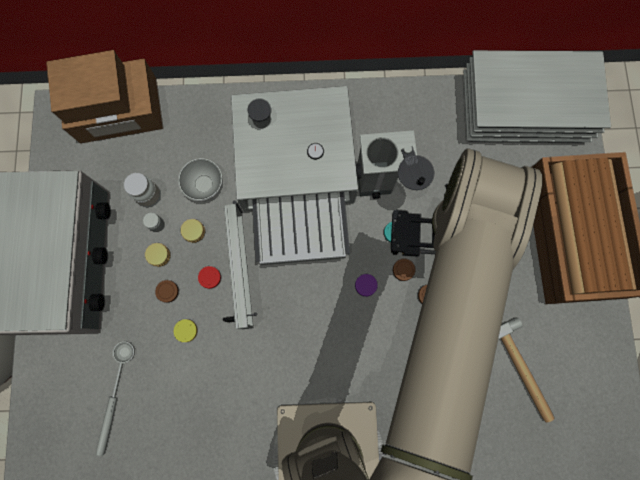

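The cover is swung aside and the open port shows at (382,152). The arm hides two of the discs, so I'll pick those from the first measurement.

```bash
python3 -m crank '[[[-0.22,-1,0.5],0],[[-0.22,-1,0.8],0],[[-0.22,-1,1],0],[[0,-0.19,1],0],[[0,0,1],0],[[0,0,1],0],[[0,0,1],0],[[0,0,1],0],[[0,0,1],0],[[0,0,0.8],0],[[0,0,0.3],0],[[0,0,0],0]]' 0.85 20; python3 -c "
from h import *
need([.442,-.316,.006],83)"
```

```text
time: 10.38
ee_pos: [0.4422, -0.3159, 0.0062]
eef_rot: [0.057, 0.998, -0.0, -0.001]
ft_force: [-0.6, 0.1, 1.1]
width: 0.0741
grip_force: 0.0
t10.4 tcp [ 0.442 -0.316  0.006] yaw 83.5 q7 2.31 units [ 0.01 -0.    0.01] turn 0.06
```

```bash
python3 -m crank '[[[0,0,0],0],[[0,0,0],0],[[0,0,0],0],[[0,0,0],0],[[0,0,-0.5],0],[[0,0,-1],0],[[0,0,-1],0],[[0,0,-1],0],[[0,0,-1],0],[[0,0,-1],0],[[0,0,-1],0],[[0,0,-1],0]]' 0 20;python3 -m crank '[[[0,0,-1],0],[[0,0,-1],0],[[0,0,0],0]]'; python3 -c "
from h import *
print(onz('top',(382.3,152.3),.203))
need([.657,-.1448,.26],83)"
```

```text
time: 11.88
ee_pos: [0.4417, -0.3156, 0.2333]
eef_rot: [0.057, 0.998, 0.0, 0.0]
ft_force: [1.1, 0.2, -0.2]
width: 0.0541
grip_force: 20.0
time: 12.25
ee_pos: [0.4424, -0.3163, 0.2941]
eef_rot: [0.057, 0.998, -0.0, 0.002]
ft_force: [-0.5, -0.2, -0.5]
width: 0.0544
grip_force: 20.0
[ 0.66078897 -0.14576982  0.203     ]
t12.2 tcp [ 0.442 -0.316  0.294] yaw 83.5 q7 2.09 units [-6.45  6.49  1.15] turn 0.06
```

```bash
python3 - <<'E'
from h import *
im=cv2.imread("pics/t1.png")[:,:,::-1].copy()
g=cv2.cvtColor(im,cv2.COLOR_RGB2GRAY)[130:175,358:418]
m=(cv2.resize(g,None,fx=6,fy=6,interpolation=cv2.INTER_CUBIC)<125).astype(np.uint8)
for c in cv2.findContours(m,cv2.RETR_LIST,cv2.CHAIN_APPROX_NONE)[0]:
    if cv2.contourArea(c)>8000:
        x,y,w,h=cv2.boundingRect(c);print("bbox",x/6+358,y/6+130,w/6,h/6)
        e=cv2.fitEllipse(cv2.convexHull(c));u=((e[0][0]+.5)/6-.5+358,(e[0][1]+.5)/6-.5+130);print(u,np.array(e[1])/6,onz("top",u,.203))
print(g[10:40:3,24].tolist(), g[22,8:50:2].tolist())
E
python3 -m crank '[[[-1,1,0],0],[[-1,1,0],0],[[-1,1,0],0],[[-1,1,0],0],[[-1,1,0],0],[[-1,1,0],0],[[0,0,0],0]]' ; python3 -c "
from h import *
need([.659,-.1455,.222],83)"
```

```text
bbox 366.6666666666667 137.33333333333334 31.5 30.166666666666668
(381.8512776692708, 152.0776799519857) [30.04392751 31.42832692] [ 0.66134375 -0.14481598  0.203     ]
bbox 358.0 130.0 60.0 45.0
(385.7672882080078, 157.77025349934897) [63.60854085 92.08061727] [ 0.64782525 -0.15258143  0.203     ]
[45, 50, 47, 48, 46, 48, 46, 47, 72, 130] [133, 47, 47, 50, 50, 50, 49, 48, 46, 48, 48, 49, 44, 41, 43, 53, 142, 162, 67, 42, 100]
time: 13.12
ee_pos: [0.6429, -0.1532, 0.2895]
eef_rot: [0.054, 0.999, 0.0, -0.001]
ft_force: [-0.4, -0.6, -0.7]
width: 0.0544
grip_force: 20.0
t13.1 tcp [ 0.643 -0.153  0.29 ] yaw 83.8 q7 1.83 units [-0.51  0.31  2.25] turn 0.1
```

```bash
python3 -m crank '[[[-0.3,0.15,0],0],[[-0.26,0.16,0.4],0],[[0,0,0.7],0],[[0,0,0.7],0],[[0,0,0.6],0],[[0,0,0.3],0],[[0,0,0],0],[[0,0,0],0]]' ; python3 - <<'E'
from h import *
need([.660,-.145,.208],83)
for n,(y,x) in dict(top=(110,340),scene=(160,180)).items(): globals()[n]=cv2.resize(vision.camera(n)[y:y+100,x:x+100],None,fx=4,fy=4,interpolation=cv2.INTER_CUBIC)
cv2.imwrite("pics/port.png",np.hstack([top,scene])[:,:,::-1])
E
```

```text
time: 14.12
ee_pos: [0.6594, -0.1498, 0.2113]
eef_rot: [0.057, 0.998, -0.0, 0.001]
ft_force: [0.4, 0.3, -0.3]
width: 0.0542
grip_force: 20.0
t14.1 tcp [ 0.659 -0.15   0.211] yaw 83.5 q7 1.84 units [-0.    0.16  0.11] turn 0.06
```

View pics/port.png

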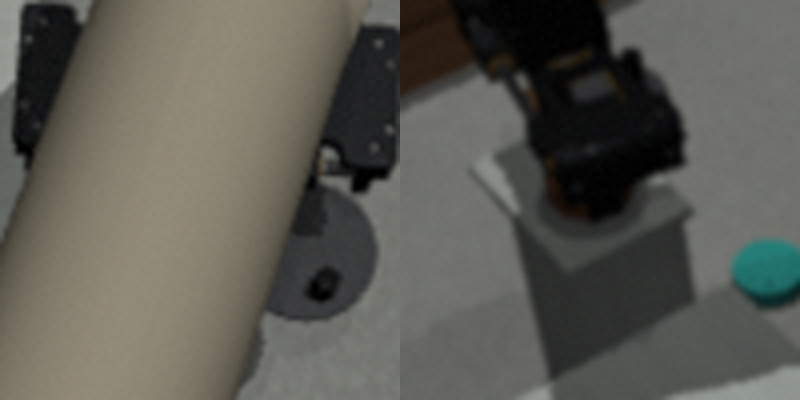

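The scene crop at right shows the held disc at about (590,190), just over the port. It needs a 5 mm shift in y, then I'll lower it and let go.

```bash
python3 -m crank '[[[0,0.16,0],0],[[0,0,0],0],[[0,0,0.1],0],[[0,0,0],0],[[0,0,0],0]]' ; python3 -c "
from h import *
need([.660,-.145,.208],83)"
```

```text
time: 14.85
ee_pos: [0.6596, -0.1449, 0.2075]
eef_rot: [0.057, 0.998, 0.0, -0.0]
ft_force: [1.1, 0.2, -0.0]
width: 0.0541
grip_force: 20.0
t14.8 tcp [ 0.66  -0.145  0.207] yaw 83.5 q7 1.83 units [-0.01 -0.   -0.02] turn 0.06
```

```bash
python3 -m crank '[[[0,0,0],0],[[0,0,0],0],[[0,0,0],0],[[0,0,-0.6],0],[[0,0,-0.8],0],[[0,0,-0.8],0]]' 0.68 20 ; python3 -m crank '[[[0.8,0,0],0],[[1,-0.1,0],0],[[1,-0.1,0],0],[[1,-0.2,0],0],[[1,-0.2,0],0],[[1,-0.2,0],0],[[1,-0.2,0],0],[[0.8,0,0],0],[[0,0,0],0],[[0,0,0],0]]' 0.85;python3 - <<'E'
from h import *
im=vision.camera("top")
for b in blobs(im,(0,80,40),(18,200,140)): print("brown",np.round(b,1),np.round(onz("top",b[:2],.018),3))
for b in blobs(vision.camera("scene"),(0,80,40),(18,200,140),80): print("scene",np.round(b,1),np.round(onz("scene",b[:2],.012),3))
need([.425,-.204,.006],83)
E
```

```text
time: 15.6
ee_pos: [0.6598, -0.1449, 0.2757]
eef_rot: [0.057, 0.998, -0.0, 0.001]
ft_force: [-0.4, 0.3, 0.1]
width: 0.0593
grip_force: 0.0
time: 16.85
ee_pos: [0.4303, -0.149, 0.2744]
eef_rot: [0.057, 0.998, 0.0, 0.001]
ft_force: [0.3, 0.1, 1.4]
width: 0.0742
grip_force: 0.0
brown [525.5 379.  263.5] [ 0.155 -0.471  0.018]
brown [166.  290.5 355.5] [0.396 0.378 0.018]
brown [491.8 206.2 261.5] [ 0.576 -0.437  0.018]
scene [441.8 342.6 328. ] [0.391 0.382 0.012]
scene [296.  211.  116.5] [ 0.424 -0.198  0.012]
scene [303. 191. 140.] [ 0.357 -0.259  0.012]
scene [619.9 145.6 102. ] [-0.64   0.191  0.012]
scene [408.5  70.  686. ] [-0.397 -0.6    0.012]
scene [407.   50.5 115.5] [-0.5   -0.721  0.012]
scene [192.7   3.9 125. ] [ 0.03  -1.682  0.012]
scene [ 21.5   5.  216.5] [ 0.709 -2.172  0.012]
t16.9 tcp [ 0.43  -0.149  0.274] yaw 83.5 q7 1.61 units [-0.03 -1.84  8.93] turn 0.06
```

```bash
python3 -m crank '[[[0,-1,0.4],0],[[-0.03,-0.84,1],0],[[0,0,1],0],[[0,0,1],0],[[0,0,1],0],[[0,0,1],0],[[0,0,1],0],[[0,0,1],0],[[0,0,1],0],[[0,0,0.5],0],[[0,0,0],0]]' 0.85 20; python3 -c "
from h import *
need([.425,-.204,.006],83)"; python3 -m crank '[[[0,0,0],0],[[0,0,0],0],[[0,0,0],0],[[0,0,0],0],[[0,0,-0.5],0],[[0,0,-1],0],[[0,0,-1],0],[[0,0,-1],0],[[0,0,-1],0],[[0,0,-1],0],[[0,0,-1],0],[[0,0,-1],0]]' 0 20;python3 -m crank '[[[0,0,-1],0],[[0,0,-1],0],[[0,0,0],0]]'; python3 -c "
from h import *
need([.660,-.145,.208],83)"
```

```text
time: 18.32
ee_pos: [0.4239, -0.204, 0.006]
eef_rot: [0.057, 0.998, -0.0, -0.001]
ft_force: [0.5, 0.8, -0.0]
width: 0.074
grip_force: 0.0
t18.3 tcp [ 0.424 -0.204  0.006] yaw 83.5 q7 2.09 units [-0.04  0.01 -0.  ] turn 0.06
time: 19.82
ee_pos: [0.4239, -0.2042, 0.2332]
eef_rot: [0.057, 0.998, 0.0, 0.0]
ft_force: [1.0, 0.4, -0.9]
width: 0.0543
grip_force: 20.0
time: 20.2
ee_pos: [0.4248, -0.2046, 0.2938]
eef_rot: [0.057, 0.998, 0.0, 0.002]
ft_force: [0.5, -0.6, -0.3]
width: 0.0543
grip_force: 20.0
t20.2 tcp [ 0.425 -0.205  0.294] yaw 83.5 q7 1.73 units [-7.55  2.87  2.89] turn 0.06
```

```bash
python3 -m crank '[[[-0.94,0.36,0],0],[[-0.94,0.36,0],0],[[-0.94,0.36,0],0],[[-0.94,0.36,0],0],[[-0.94,0.36,0],0],[[-0.94,0.36,0],0],[[-0.94,0.36,0],0],[[-0.94,0.36,0.5],0],[[0,0,0.9],0],[[0,0,0.9],0],[[0,0,0],0],[[0,0,0],0]]'; python3 -c "
from h import *
need([.660,-.145,.208],83)"
```

```text
time: 21.7
ee_pos: [0.6583, -0.1437, 0.2237]
eef_rot: [0.057, 0.998, -0.0, 0.0]
ft_force: [0.4, 0.0, -0.5]
width: 0.0541
grip_force: 20.0
t21.7 tcp [ 0.658 -0.144  0.224] yaw 83.5 q7 1.87 units [-0.06 -0.04  0.52] turn 0.06
```

```bash
python3 -m crank '[[[-0.06,-0.04,0.3],0],[[0,0,0.22],0],[[0,0,0],0],[[0,0,0],0]]'; python3 -m crank '[[[0,0,0],0],[[0,0,0],0],[[0,0,0],0],[[0,0,-0.6],0],[[0,0,-0.8],0],[[0,0,-0.8],0]]' 0.68 20 ; python3 -m crank '[[[0.8,0,0],0],[[1,0,0],0],[[1,0,0],0],[[1,0,0],0],[[1,0,0],0],[[1,0,0],0],[[1,0,0],0],[[0.8,0,0],0],[[0,0,0],0],[[0,0,0],0]]' 0.85;python3 - <<'E'
from h import *
im=vision.camera("top")
for b in blobs(im,(0,80,40),(18,200,140)): print("brown",np.round(b,1),np.round(onz("top",b[:2],.018),3))
for b in blobs(vision.camera("scene"),(0,80,40),(18,200,140),80)[:4]: print("scene",np.round(b,1),np.round(onz("scene",b[:2],.012),3))
need([.361,-.262,.006],83)
E
```

```text
time: 22.2
ee_pos: [0.66, -0.1449, 0.2071]
eef_rot: [0.057, 0.998, 0.0, 0.0]
ft_force: [0.1, -0.1, 0.1]
width: 0.0544
grip_force: 20.0
time: 22.95
ee_pos: [0.66, -0.145, 0.2751]
eef_rot: [0.057, 0.998, -0.0, 0.001]
ft_force: [-0.3, 0.8, -0.1]
width: 0.0591
grip_force: 0.0
time: 24.2
ee_pos: [0.434, -0.1194, 0.2737]
eef_rot: [0.057, 0.998, 0.0, 0.001]
ft_force: [-0.5, -0.7, -0.2]
width: 0.0739
grip_force: 0.0
brown [524.5 379.5 268. ] [ 0.154 -0.469  0.018]
brown [166.  290.5 355.5] [0.396 0.378 0.018]
brown [491. 205. 267.] [ 0.579 -0.435  0.018]
scene [441.7 342.6 328. ] [0.391 0.382 0.012]
scene [294.5 191.  139.5] [ 0.378 -0.274  0.012]
scene [408.5  70.  674. ] [-0.397 -0.6    0.012]
scene [407.   50.5 104. ] [-0.5   -0.721  0.012]
t24.3 tcp [ 0.434 -0.119  0.273] yaw 83.5 q7 1.49 units [ 1.88 -5.    8.91] turn 0.06
```

One disc was knocked aside: in the scene view it moved from (303,191) to (294.5,191), which puts it at about (.382,-.277). I'll turn the gripper so the fingers clear the tin.

```bash
python3 -m crank '[[[0,0,0],0.9],[[0,0,0],0.9],[[0,0,0],0.9],[[0,0,0],0.9],[[0,0,0],0.9],[[0,0,0],0.9],[[0,0,0],0.9],[[0,0,0],0.9],[[0,0,0],0.9],[[0,0,0],0.9],[[0,0,0],0.9],[[0,0,0],0.5]]' 0.85; python3 - <<'E'
from h import *
for b in blobs(vision.camera("scene"),(0,80,40),(18,200,140),80)[:4]: print("scene",np.round(b,1),np.round(onz("scene",b[:2],.012),3))
im=vision.camera("top")
for b in blobs(im,(0,80,40),(18,200,140),60): print("brown",np.round(b,1),np.round(onz("top",b[:2],.018),3))
need([.382,-.277,.006],0)
E
```

```text
time: 25.8
ee_pos: [0.4338, -0.1193, 0.2727]
eef_rot: [0.706, 0.708, -0.001, -0.0]
ft_force: [0.0, -0.5, -0.6]
width: 0.0736
grip_force: 0.0
scene [441.9 342.4 327. ] [0.391 0.381 0.012]
scene [294.5 191.  141.5] [ 0.378 -0.274  0.012]
scene [624.5 157.  205.5] [-0.598  0.235  0.012]
scene [408.   69.5 695. ] [-0.398 -0.604  0.012]
brown [525.5 379.  271.5] [ 0.155 -0.471  0.018]
brown [166.  290.5 356.5] [0.396 0.378 0.018]
brown [491.  205.  270.5] [ 0.579 -0.435  0.018]
t25.9 tcp [ 0.434 -0.119  0.273] yaw 0.2 q7 0.08 units [-5.24 -1.74  8.9 ] turn 0.03
```

```bash
python3 -m crank '[[[-0.9,-0.3,0],0],[[-0.9,-0.3,0],0],[[-0.9,-0.3,0],0],[[-0.9,-0.3,0],0],[[-0.9,-0.3,0],0],[[-0.74,-0.24,0],0],[[0,0,1],0],[[0,0,1],0],[[0,0,1],0],[[0,0,1],0],[[0,0,1],0],[[0,0,0],0]]' 0.85; python3 - <<'E'
from h import *
s=vision.camera("scene")
for b in blobs(s,(0,80,40),(18,200,140),40)[:6]: print("scene",np.round(b,1),np.round(onz("scene",b[:2],.012),3))
need([.382,-.277,.006],0)
cv2.imwrite("pics/c3.png",cv2.resize(s[120:260,230:370],None,fx=4,fy=4)[:,:,::-1])
E
```

```text
time: 27.4
ee_pos: [0.3809, -0.2764, 0.1216]
eef_rot: [0.705, 0.709, -0.002, -0.001]
ft_force: [0.7, 0.7, 0.2]
width: 0.0743
grip_force: 0.0
scene [441.8 342.6 326. ] [0.391 0.382 0.012]
scene [294.  189.5  55. ] [ 0.375 -0.281  0.012]
scene [625.7 148.7 188. ] [-0.641  0.212  0.012]
scene [199.   70.5  56.5] [ 0.289 -1.102  0.012]
scene [409.   71.5 685.5] [-0.391 -0.59   0.012]
scene [581.5  53.   61.5] [-1.076 -0.269  0.012]
t27.4 tcp [ 0.382 -0.277  0.123] yaw 0.4 q7 0.64 units [-0.    0.02  3.9 ] turn 0.04
```

View pics/c3.png

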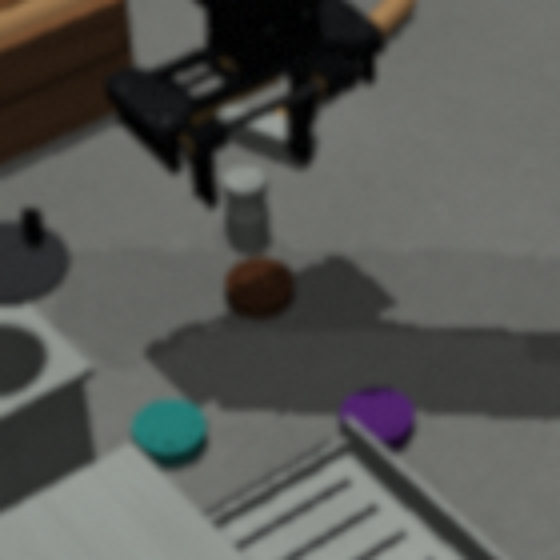

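The disc is at scene pixel (295,192), just in front of the tin, and the fingers straddle its line. Going down.

```bash
python3 -m crank '[[[0,0.02,1],0],[[0,0,1],0],[[0,0,1],0],[[0,0,0.6],0],[[0,0,0.3],0],[[0,0,0],0],[[0,0,0],0]]' 0.85 20; python3 -m crank '[[[0,0,0],0],[[0,0,0],0],[[0,0,0],0],[[0,0,0],0],[[0,0,-0.5],0],[[0,0,-1],0],[[0,0,-1],0],[[0,0,-1],0],[[0,0,-1],0],[[0,0,-1],0],[[0,0,-1],0],[[0,0,-1],0]]' 0 20;python3 -m crank '[[[0,0,-1],0],[[0,0,-1],0],[[0,0,0],0]]'; python3 - <<'E'
from h import *
for b in blobs(vision.camera("scene"),(0,80,40),(18,200,140),80)[:6]: print("scene",np.round(b,1),np.round(onz("scene",b[:2],.29),3))
need([.660,-.145,.208],0)
E
```

```text
time: 28.32
ee_pos: [0.3834, -0.2768, 0.0069]
eef_rot: [0.705, 0.709, 0.0, 0.001]
ft_force: [-0.2, -0.5, 0.4]
width: 0.0744
grip_force: 0.0
time: 29.82
ee_pos: [0.3821, -0.277, 0.2324]
eef_rot: [0.706, 0.709, 0.0, 0.0]
ft_force: [1.5, 0.1, -0.3]
width: 0.0543
grip_force: 20.0
time: 30.2
ee_pos: [0.383, -0.2775, 0.2929]
eef_rot: [0.706, 0.709, 0.001, 0.001]
ft_force: [0.1, -0.4, -1.1]
width: 0.0547
grip_force: 20.0
scene [441.7 342.6 327. ] [0.546 0.472 0.29 ]
scene [215.5 162.  757.5] [ 0.635 -0.219  0.29 ]
scene [317.5 133.5 104.5] [ 0.365 -0.164  0.29 ]
scene [407.5  70.5 659.5] [-0.037 -0.259  0.29 ]
scene [407.5  51.  116.5] [-0.117 -0.347  0.29 ]
scene [569.5   6.  197.5] [-0.801 -0.243  0.29 ]
t30.2 tcp [ 0.383 -0.277  0.292] yaw 0.3 q7 0.43 units [4.36 9.26 2.8 ] turn 0.03
```

```bash
python3 -m crank '[[[0.44,0.93,0],0],[[0.44,0.93,0],0],[[0.44,0.93,0],0],[[0.44,0.93,0],0],[[0.44,0.93,0],0],[[0.44,0.93,0],0],[[0.44,0.93,0],0],[[0.44,0.93,0],0],[[0.44,0.93,0],0],[[0.4,0.9,0],0],[[0,0,0.5],0],[[0,0,0.9],0]]'; python3 -m crank '[[[0,0,0.8],0],[[0,0,0],0],[[0,0,0],0]]'; python3 -c "
from h import *
need([.660,-.145,.208],0)"
```

```text
time: 31.75
ee_pos: [0.6595, -0.1453, 0.248]
eef_rot: [0.706, 0.709, -0.001, 0.0]
ft_force: [0.1, 0.8, -0.1]
width: 0.0544
grip_force: 20.0
time: 32.12
ee_pos: [0.6598, -0.1447, 0.2257]
eef_rot: [0.705, 0.709, 0.0, 0.0]
ft_force: [-0.0, -0.7, -0.5]
width: 0.0543
grip_force: 20.0
t32.1 tcp [ 0.66  -0.145  0.226] yaw 0.3 q7 0.45 units [-0.01  0.01  0.59] turn 0.03
```

```bash
python3 -m crank '[[[0,0,0.3],0],[[0,0,0.3],0],[[0,0,0],0],[[0,0,0],0]]'; python3 -m crank '[[[0,0,0],0],[[0,0,0],0],[[0,0,0],0],[[0,0,-0.6],0],[[0,0,-0.8],0],[[0,0,-0.8],0]]' 0.68 20 ; python3 -m crank '[[[0.9,-0.45,0],0],[[0.95,-0.5,0],0],[[0.95,-0.5,0],0],[[0.95,-0.5,0],0],[[0.95,-0.5,0],0],[[0.95,-0.5,0],0],[[0.95,-0.5,0],0],[[0.95,-0.5,0],0],[[0.95,-0.5,0],0],[[0.95,-0.5,0],0],[[0.95,-0.5,0],0],[[0.95,-0.5,0],0]]' 0.85;python3 - <<'E'
from h import *
im=vision.camera("top")
for b in blobs(im,(0,80,40),(18,200,140)): print("brown",np.round(b,1),np.round(onz("top",b[:2],.018),3))
for b in blobs(vision.camera("scene"),(0,80,40),(18,200,140),80)[:4]: print("scene",np.round(b,1),np.round(onz("scene",b[:2],.012),3))
need([.396,.378,.006],0)
E
```

```text
time: 32.62
ee_pos: [0.6601, -0.1443, 0.2071]
eef_rot: [0.705, 0.709, 0.0, 0.0]
ft_force: [-0.2, -0.2, 0.4]
width: 0.0544
grip_force: 20.0
time: 33.38
ee_pos: [0.6601, -0.1444, 0.2751]
eef_rot: [0.705, 0.709, 0.0, 0.0]
ft_force: [-0.1, -0.6, -0.1]
width: 0.0591
grip_force: 0.0
time: 34.88
ee_pos: [0.4796, 0.1958, 0.2744]
eef_rot: [0.706, 0.709, 0.001, -0.0]
ft_force: [-0.1, -0.5, -0.7]
width: 0.0739
grip_force: 0.0
brown [525.5 379.  282.5] [ 0.155 -0.471  0.018]
brown [166.  290.5 355.5] [0.396 0.378 0.018]
brown [491. 205. 266.] [ 0.579 -0.435  0.018]
scene [441.7 342.9 329. ] [0.392 0.382 0.012]
scene [403.4 319.9 378. ] [0.423 0.279 0.012]
scene [318.2 133.8  88.5] [ 0.146 -0.47   0.012]
scene [637.3  91.5  94.5] [-0.993  0.037  0.012]
t35.0 tcp [0.478 0.199 0.274] yaw 0.6 q7 -0.42 units [ 5.99 -2.69  8.95] turn 0.07
```

```bash
python3 -m crank '[[[1,-0.45,0],0],[[1,-0.45,0],0],[[1,-0.45,0],0],[[1,-0.45,0],0],[[1,-0.45,0],0],[[0.99,-0.44,0],0],[[0,0,0.9],0],[[0,0,1],0],[[0,0,1],0],[[0,0,1],0],[[0,0,1],0],[[0,0,0],0]]' 0.85;python3 -c "
from h import *
need([.396,.378,.006],0)"
```

```text
time: 36.48
ee_pos: [0.398, 0.3732, 0.1253]
eef_rot: [0.706, 0.709, -0.001, 0.0]
ft_force: [0.7, -0.8, 1.0]
width: 0.0739
grip_force: 0.0
t36.5 tcp [0.398 0.373 0.125] yaw 0.2 q7 -0.67 units [ 0.17 -0.06  3.98] turn 0.03
```

```bash
python3 -m crank '[[[0.17,-0.06,1],0],[[0,0,1],0],[[0,0,1],0],[[0,0,0.7],0],[[0,0,0.28],0],[[0,0,0],0],[[0,0,0],0]]' 0.85 20; python3 -m crank '[[[0,0,0],0],[[0,0,0],0],[[0,0,0],0],[[0,0,0],0],[[0,0,-0.5],0],[[0,0,-1],0],[[0,0,-1],0],[[0,0,-1],0],[[0,0,-1],0],[[0,0,-1],0],[[0,0,-1],0],[[0,0,-1],0]]' 0 20;python3 -m crank '[[[0,0,-1],0],[[0,0,-1],0],[[0,0,0],0]]'; python3 - <<'E'
from h import *
need([.660,-.145,.208],0)
E
```

```text
time: 37.35
ee_pos: [0.3968, 0.3803, 0.0079]
eef_rot: [0.705, 0.709, 0.001, -0.0]
ft_force: [0.3, -0.0, 0.3]
width: 0.0742
grip_force: 0.0
time: 38.85
ee_pos: [0.3963, 0.3792, 0.2334]
eef_rot: [0.705, 0.709, 0.0, -0.0]
ft_force: [0.4, -0.2, 0.4]
width: 0.0544
grip_force: 20.0
time: 39.22
ee_pos: [0.3971, 0.3798, 0.2943]
eef_rot: [0.705, 0.709, 0.002, -0.0]
ft_force: [-0.5, -0.2, -0.3]
width: 0.0544
grip_force: 20.0
t39.2 tcp [0.397 0.38  0.294] yaw 0.3 q7 -0.75 units [-17.54   8.68   2.84] turn 0.03
```

```bash
python3 -m crank '[[[-0.97,0.48,0],0],[[-0.97,0.48,0],0],[[-0.97,0.48,0],0],[[-0.97,0.48,0],0],[[-0.97,0.48,0],0],[[-0.97,0.48,0],0],[[-0.97,0.48,0],0],[[-0.97,0.48,0],0],[[-0.97,0.48,0],0],[[-0.97,0.48,0],0],[[-0.97,0.48,0],0],[[-0.97,0.48,0],0]]' >/dev/null; python3 -m crank '[[[-0.97,0.48,0],0],[[-0.97,0.48,0],0],[[-0.97,0.48,0],0],[[-0.97,0.48,0],0],[[-0.97,0.48,0],0],[[-0.97,0.48,0],0],[[0,0,0],0],[[0,0,0],0]]' ; python3 -c "
from h import *
need([.660,-.145,.208],0)"
```

```text
time: 41.72
ee_pos: [0.6579, -0.1424, 0.2911]
eef_rot: [0.705, 0.709, -0.0, -0.0]
ft_force: [-0.3, -0.6, -0.3]
width: 0.0542
grip_force: 20.0
t41.7 tcp [ 0.658 -0.142  0.291] yaw 0.3 q7 0.44 units [-0.09  0.07  2.77] turn 0.04
```

```bash
python3 -m crank '[[[-0.06,0.07,0.8],0],[[0,0,0.9],0],[[0,0,0.7],0],[[0,0,0.37],0],[[0,0,0],0],[[0,0,0],0]]'; python3 -m crank '[[[0,0,0],0],[[0,0,0],0],[[0,0,0],0],[[0,0,-0.6],0],[[0,0,-0.8],0],[[0,0,-0.8],0]]' 0.68 20 ; python3 -m crank '[[[0.6,-0.8,0],0],[[0.6,-0.8,0],0],[[0.6,-0.8,0],0],[[0.6,-0.8,0],0],[[0,0,0],0],[[0,0,0],0]]' 0.5;python3 - <<'E'
from h import *
im=vision.camera("top");sc=vision.camera("scene")
need([.582,-.222,.214],0)
a=cv2.resize(im[110:210,340:440],None,fx=4,fy=4,interpolation=cv2.INTER_CUBIC);b=cv2.resize(sc[170:270,180:280],None,fx=4,fy=4,interpolation=cv2.INTER_CUBIC)
cv2.imwrite("pics/ld.png",np.hstack([a,b])[:,:,::-1])
E
```

```text
time: 42.48
ee_pos: [0.6607, -0.1444, 0.2094]
eef_rot: [0.705, 0.709, 0.0, 0.0]
ft_force: [-0.7, -0.2, 0.5]
width: 0.0545
grip_force: 20.0
time: 43.22
ee_pos: [0.6604, -0.1446, 0.2765]
eef_rot: [0.705, 0.709, 0.0, 0.0]
ft_force: [0.3, -0.0, 0.2]
width: 0.059
grip_force: 0.0
time: 43.98
ee_pos: [0.5645, -0.0734, 0.2754]
eef_rot: [0.705, 0.709, 0.001, 0.0]
ft_force: [0.7, -0.7, -0.2]
width: 0.0436
grip_force: 0.0
t44.1 tcp [ 0.564 -0.074  0.275] yaw 0.3 q7 0.26 units [-4.94  0.56  2.03] turn 0.03
```

View pics/ld.png

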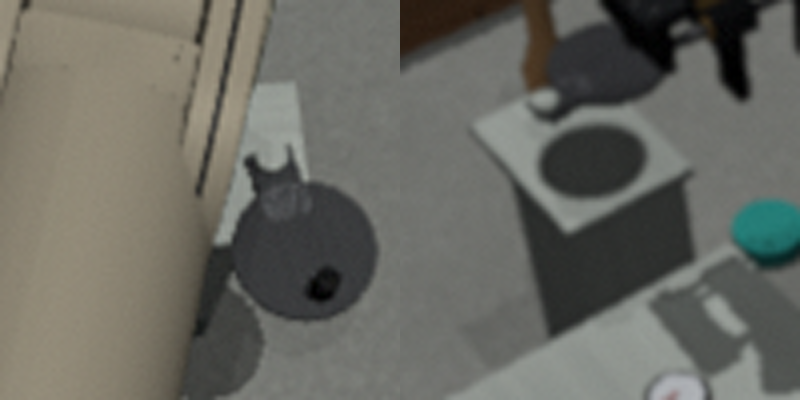

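The port is open and clear, a dark hole at (593,160) in the right-hand crop. The knob's top is at top pixel (420.5,180.5).

```bash
python3 - <<'E'
from h import *
k=onz("top",(420.5,180.5),.231);print(k)
need([.581,-.221,.214],0)
E
python3 -m crank '[[[-1,0.12,0],0],[[-1,0.12,0],0],[[-1,0.12,0],0],[[-1,0.12,0],0],[[-0.92,0.1,0],0],[[0,0,0],0],[[0,0,0],0]]' 0.5 10; python3 -c "
from h import *
need([.581,-.221,.214],0)"
```

```text
[ 0.58414237 -0.21889487  0.231     ]
t44.1 tcp [ 0.564 -0.074  0.275] yaw 0.3 q7 0.26 units [-4.91  0.53  2.03] turn 0.03
time: 44.95
ee_pos: [0.5824, -0.2204, 0.2741]
eef_rot: [0.705, 0.709, -0.0, -0.0]
ft_force: [0.4, 0.2, 0.7]
width: 0.0437
grip_force: 0.0
t45.0 tcp [ 0.582 -0.22   0.274] yaw 0.3 q7 0.58 units [-0.02 -0.04  2.  ] turn 0.04
```

```bash
python3 -m crank '[[[0,0,0.7],0],[[0,0,0.7],0],[[0,0,0.55],0],[[0,0,0],0]]' >/dev/null; python3 -m crank '[[[0,0,0],0],[[0,0,0],0],[[0,0,0],0],[[0,0,0],0],[[0,0,0],0]]' 0 10; python3 - <<'E'
from h import *
need([.581,-.221,.214],0)
pin=np.array([.659,-.1995]);s=sensors.read_state();p=s["ee_pos"][:2];k=p-pin;print(k,np.hypot(*k))
from scipy.spatial.transform import Rotation as Ro
R=Ro.from_quat(s["eef_rot"]).as_matrix();prev=p
for i in range(1,13):
    a=-np.radians(104*i/12);q=pin+np.array([[np.cos(a),-np.sin(a)],[np.sin(a),np.cos(a)]])@k
    d=R.T@np.r_[q-prev,0]/.03;print(np.round(d[:2],2).tolist(),np.round(q,3));prev=q
E
```

```text
time: 46.08
ee_pos: [0.5849, -0.219, 0.2164]
eef_rot: [0.704, 0.71, 0.002, 0.002]
ft_force: [10.7, 0.9, -2.3]
width: 0.0132
grip_force: 10.0
t46.1 tcp [ 0.585 -0.219  0.216] yaw 0.5 q7 0.60 units [-0.06 -0.13  0.08] turn 0.06
[-0.07410979 -0.01953942] 0.0766423532606956
[0.38, -0.07] [ 0.583 -0.208]
[0.39, -0.01] [ 0.582 -0.196]
[0.38, 0.05] [ 0.584 -0.185]
[0.37, 0.11] [ 0.587 -0.173]
[0.35, 0.16] [ 0.592 -0.163]
[0.32, 0.21] [ 0.598 -0.153]
[0.29, 0.26] [ 0.606 -0.144]
[0.24, 0.3] [ 0.615 -0.137]
[0.2, 0.33] [ 0.624 -0.131]
[0.14, 0.36] [ 0.635 -0.127]
[0.09, 0.38] [ 0.646 -0.124]
[0.03, 0.38] [ 0.658 -0.123]
```

```bash
python3 -m crank '[[[0.4,-0.08,0],0],[[0.41,-0.01,0],0],[[0.4,0.05,0],0],[[0.39,0.11,0],0],[[0.37,0.16,0],0],[[0.34,0.22,0],0],[[0.31,0.27,0],0],[[0.25,0.31,0],0],[[0.21,0.34,0],0],[[0.15,0.37,0],0],[[0.1,0.39,0],0],[[0.03,0.38,0],0]]';  python3 -m crank '[[[0,0.1,0],0],[[0,0,0],0],[[0,0,0],0]]'; python3 -c "
from h import *
need([.656,-.119,.214],0)"
```

```text
time: 47.58
ee_pos: [0.6575, -0.1182, 0.2161]
eef_rot: [0.705, 0.709, 0.0, -0.001]
ft_force: [-4.0, 2.4, 5.0]
width: 0.0137
grip_force: 10.0
time: 47.95
ee_pos: [0.6591, -0.1182, 0.2159]
eef_rot: [0.705, 0.709, -0.0, -0.002]
ft_force: [-9.3, 5.3, 7.7]
width: 0.0136
grip_force: 10.0
t48.0 tcp [ 0.659 -0.118  0.216] yaw 0.4 q7 0.43 units [-0.03 -0.1   0.06] turn 0.04
```

```bash
python3 -m crank '[[[0,0,0],0],[[0,0,0],0],[[0,0,-0.6],0],[[0,0,-0.8],0],[[0,0,-0.8],0],[[1,-0.26,0],0],[[1,-0.26,0],0],[[1,-0.26,0],0],[[1,-0.26,0],0],[[1,-0.26,0],0],[[1,-0.26,0],0],[[1,-0.26,0],0]]' 0.4 10;python3 -m crank '[[[0,0,0],-0.95],[[0,0,0],-0.95],[[0,0,0],-0.95],[[0,0,0],-0.95],[[0,0,0],-0.95],[[0,0,0],-0.95],[[0,0,0],-0.95],[[0,0,0],-0.95],[[0,0,0],-0.95],[[0,0,0],-0.95],[[0,0,0],-0.95],[[0,0,0],-0.8]]' 0.85 ; python3 - <<'E'
from h import *
im=vision.camera("top");sc=vision.camera("scene")
for b in blobs(im,(20,60,120),(32,255,255)): print("yel",np.round(b,1),np.round(onz("top",b[:2],.032),3))
for b in blobs(sc,(20,60,120),(32,255,255)): print("sc",np.round(b,1),np.round(onz("scene",b[:2],.025),3))
for b in blobs(sc,(0,80,40),(18,200,140),80)[:4]: print("brown",np.round(b,1),np.round(onz("scene",b[:2],.012),3))
need([.543,.314,.016],90)
for c in [(258,262),(345,257)]: print("lip",np.round(onz("top",c,.095),3))
a=cv2.resize(im[110:210,340:440],None,fx=4,fy=4,interpolation=cv2.INTER_CUBIC);b=cv2.resize(im[190:340,180:360],None,fx=2.2,fy=2.67,interpolation=cv2.INTER_CUBIC)
cv2.imwrite("pics/cl.png",np.hstack([a,b[:400]])[:,:,::-1])
E
```

```text
time: 49.45
ee_pos: [0.6042, 0.0911, 0.2833]
eef_rot: [0.705, 0.709, 0.001, 0.0]
ft_force: [1.1, 0.4, -0.4]
width: 0.0349
grip_force: 0.0
time: 50.95
ee_pos: [0.6046, 0.0899, 0.2834]
eef_rot: [-0.004, 1.0, 0.0, 0.001]
ft_force: [0.0, -0.5, 0.2]
width: 0.0738
grip_force: 0.0
yel [528.5 377.5 171. ] [ 0.159 -0.474  0.032]
yel [184.1 330.3 389. ] [0.298 0.328 0.032]
yel [155.1 253.  359. ] [0.487 0.402 0.032]
yel [191.4 229.4 346.5] [0.543 0.314 0.032]
sc [422. 366. 395.] [0.479 0.403 0.025]
sc [378.5 353.  369.5] [0.538 0.318 0.025]
sc [456.5 309.  301.5] [0.3   0.339 0.025]
sc [119.  92. 446.] [ 0.616 -1.12   0.025]
sc [112.   82.5 409.5] [ 0.613 -1.201  0.025]
brown [635.3  91.5  91. ] [-0.987  0.032  0.012]
brown [425.8  64.3 450. ] [-0.484 -0.591  0.012]
brown [192.   40.5 876. ] [ 0.199 -1.348  0.012]
brown [ 21.   5. 216.] [ 0.711 -2.174  0.012]
t51.0 tcp [0.605 0.09  0.283] yaw 90.3 q7 1.51 units [2.02 7.48 8.91] turn 0.04
lip [0.445 0.144 0.095]
lip [ 0.449 -0.058  0.095]
```

View pics/cl.png

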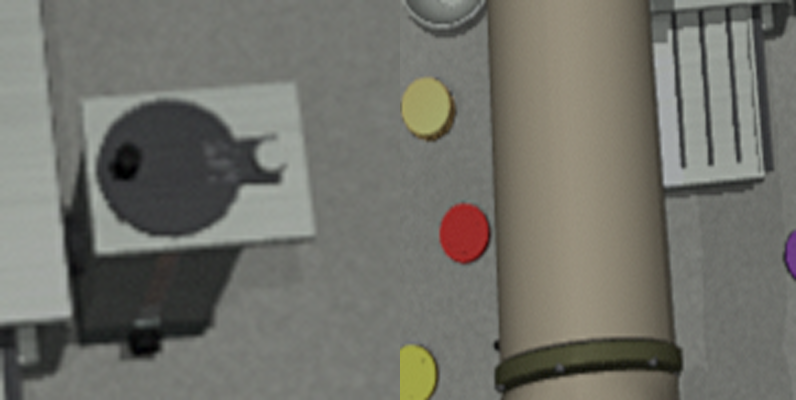

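The cover is back over the port, with its knob at (371.5,150.2) as at the start. No brown disc is left on the counter. Next is the first cheese.

```bash
python3 -m crank '[[[0.25,0.94,0],0],[[0.25,0.94,0],0],[[0.25,0.94,0],0],[[0.25,0.94,0],0],[[0.25,0.94,0],0],[[0.25,0.94,0],0],[[0.25,0.94,0],0],[[0.24,0.94,0],0],[[0,0,0.8],0],[[0,0,1],0],[[0,0,1],0],[[0,0,1],0]]' 0.85;python3 -m crank '[[[0,0,1],0],[[0,0,0.5],0],[[0,0,0],0]]'; python3 -c "
from h import *
need([.544,.314,.016],90)"
```

```text
time: 52.55
ee_pos: [0.5436, 0.3157, 0.1679]
eef_rot: [-0.001, 1.0, 0.0, 0.0]
ft_force: [-0.3, 0.3, -0.5]
width: 0.0742
grip_force: 0.0
time: 52.92
ee_pos: [0.5431, 0.3155, 0.1228]
eef_rot: [-0.002, 1.0, -0.0, -0.0]
ft_force: [0.5, 0.5, 0.6]
width: 0.0745
grip_force: 0.0
t52.9 tcp [0.543 0.316 0.123] yaw 90.2 q7 1.17 units [-0.03 -0.05  3.56] turn 0.03
```

```bash
python3 -m crank '[[[0,-0.05,1],0],[[0,0,1],0],[[0,0,1],0],[[0,0,0.56],0],[[0,0,0],0]]' 0.85 20;python3 -m crank '[[[0,0,0],0],[[0,0,0],0],[[0,0,0],0],[[0,0,0],0],[[0,0,-0.5],0],[[0,0,-1],0],[[0,0,-1],0],[[0,0,-1],0],[[0,0,-1],0],[[0,0,-1],0],[[0,0,-1],0],[[0,0,0],0]]' 0 20; python3 -c "
from h import *
need([.54,.09,.083],90)"
```

```text
time: 53.55
ee_pos: [0.5432, 0.3142, 0.0162]
eef_rot: [-0.003, 1.0, -0.0, -0.0]
ft_force: [-0.0, -0.4, 0.4]
width: 0.0741
grip_force: 0.0
time: 55.05
ee_pos: [0.5443, 0.3144, 0.2143]
eef_rot: [-0.003, 1.0, 0.001, 0.002]
ft_force: [0.3, -0.4, -0.2]
width: 0.0554
grip_force: 20.0
t55.0 tcp [0.544 0.314 0.214] yaw 90.3 q7 1.14 units [ 0.2  -7.49  4.36] turn 0.04
```

```bash
python3 -m crank '[[[0.02,-0.93,0],0],[[0.02,-0.93,0],0],[[0.02,-0.93,0],0],[[0.02,-0.93,0],0],[[0.02,-0.93,0],0],[[0.02,-0.93,0],0],[[0.02,-0.93,0],0],[[0.02,-0.93,0.5],0],[[0,0,1],0],[[0,0,1],0],[[0,0,1],0],[[0,0,0.4],0]]';python3 -m crank '[[[0,0,0],0],[[0,0,0],0]]'; python3 -c "
from h import *
need([.54,.09,.081],90)"
```

```text
time: 56.55
ee_pos: [0.5386, 0.0899, 0.0928]
eef_rot: [-0.002, 1.0, -0.0, -0.001]
ft_force: [-0.2, -0.2, -0.0]
width: 0.0556
grip_force: 20.0
time: 56.8
ee_pos: [0.5403, 0.0909, 0.0953]
eef_rot: [-0.003, 1.0, 0.0, 0.001]
ft_force: [-0.4, -0.4, -0.2]
width: 0.0555
grip_force: 20.0
t56.8 tcp [0.54  0.091 0.095] yaw 90.3 q7 1.52 units [ 0.01 -0.03  0.48] turn 0.04
```

```bash
python3 -m crank '[[[0,0,0.2],0],[[0,0,0.2],0],[[0,0,0.08],0],[[0,0,0],0]]';python3 -m crank '[[[0,0,0],0],[[0,0,0],0],[[0,0,0],0],[[0,0,-0.4],0],[[0,0,-0.8],0],[[0,0,-1],0],[[0,0,-1],0],[[0,0,-1],0],[[0,0,-1],0]]' 0.72; python3 - <<'E'
from h import *
im=vision.camera("top");sc=vision.camera("scene")
for b in blobs(im,(20,60,120),(32,255,255)): print("yel",np.round(b,1),np.round(onz("top",b[:2],.032),3))
for b in blobs(sc,(20,60,120),(32,255,255)): print("sc",np.round(b,1),np.round(onz("scene",b[:2],.025),3),np.round(onz("scene",b[:2],.089),3))
need([.487,.402,.016],-30)
E
```

```text
time: 57.3
ee_pos: [0.5412, 0.0912, 0.081]
eef_rot: [-0.003, 1.0, 0.001, 0.002]
ft_force: [1.3, -0.6, 8.6]
width: 0.0554
grip_force: 20.0
time: 58.42
ee_pos: [0.5396, 0.0907, 0.2376]
eef_rot: [-0.003, 1.0, 0.0, 0.0]
ft_force: [-0.2, 0.4, -1.0]
width: 0.0628
grip_force: 0.0
yel [528.  378.  179.5] [ 0.158 -0.472  0.032]
yel [184.1 330.4 388. ] [0.298 0.328 0.032]
yel [155.1 253.  359. ] [0.487 0.402 0.032]
sc [422.  366.5 397. ] [0.48  0.404 0.025] [0.511 0.424 0.089]
sc [456.3 308.9 299.5] [0.3   0.338 0.025] [0.342 0.362 0.089]
sc [121.  93. 401.] [ 0.613 -1.108  0.025] [ 0.636 -0.999  0.089]
sc [112.   82.5 410. ] [ 0.613 -1.201  0.025] [ 0.636 -1.086  0.089]
t58.5 tcp [0.541 0.091 0.24 ] yaw 90.3 q7 1.43 units [ 1.79 10.36  7.47] turn -7.46
```

```bash
python3 -m crank '[[[0.16,0.94,0],0],[[0.16,0.94,0],0],[[0.16,0.94,0],0],[[0.16,0.94,0],0],[[0.16,0.94,0],0],[[0.16,0.94,0],0],[[0.16,0.94,0],0],[[0.16,0.94,0],0],[[0.16,0.94,0],0],[[0.16,0.94,0],0],[[0.16,0.94,0],0]]' 0.82;python3 -m crank '[[[0,0,0],-0.93],[[0,0,0],-0.93],[[0,0,0],-0.93],[[0,0,0],-0.93],[[0,0,0],-0.93],[[0,0,0],-0.93],[[0,0,0],-0.93],[[0,0,0],-0.93],[[0,0,0],0]]'; python3 -c "
from h import *
need([.488,.402,.016],-30)"
```

```text
time: 59.9
ee_pos: [0.4848, 0.4025, 0.2357]
eef_rot: [-0.003, 1.0, 0.0, 0.0]
ft_force: [1.0, -0.4, 0.0]
width: 0.0714
grip_force: 0.0
time: 61.02
ee_pos: [0.485, 0.4013, 0.2356]
eef_rot: [-0.498, 0.867, 0.0, -0.0]
ft_force: [0.3, -0.4, 0.3]
width: 0.0712
grip_force: 0.0
t61.0 tcp [0.485 0.401 0.236] yaw 149.8 q7 1.94 units [-0.07 -0.08  7.32] turn -0.03
```

```bash
python3 -m crank '[[[-0.07,-0.08,0.7],0],[[0,0,1],0],[[0,0,1],0],[[0,0,1],0],[[0,0,1],0],[[0,0,1],0],[[0,0,1],0],[[0,0,0.6],0],[[0,0,0],0],[[0,0,0],0]]' 0.82 20;python3 -m crank '[[[0,0,0],0],[[0,0,0],0],[[0,0,0],0],[[0,0,0],0],[[0,0,-0.5],0],[[0,0,-1],0],[[0,0,-1],0],[[0,0,-1],0],[[0,0,-1],0],[[0,0,-1],0],[[0,0,-1],0],[[0,0,-0.5],0]]' 0 20; python3 -m crank '[[[0,0,0],0.93],[[0,0,0],0.93],[[0,0,0],0.93],[[0,0,0],0.93],[[0,0,0],0.93],[[0,0,0],0.93],[[0,0,0],0.93],[[0,0,0],0.93],[[0,0,0],0]]'; python3 -c "
from h import *
need([.54,.0,.081],90)"
```

```text
time: 62.28
ee_pos: [0.4889, 0.402, 0.0179]
eef_rot: [-0.498, 0.867, 0.0, 0.001]
ft_force: [0.3, 0.9, 0.3]
width: 0.0715
grip_force: 0.0
time: 63.78
ee_pos: [0.4888, 0.4015, 0.229]
eef_rot: [-0.499, 0.867, 0.0, 0.001]
ft_force: [-1.1, -0.2, -0.9]
width: 0.0556
grip_force: 20.0
time: 64.9
ee_pos: [0.488, 0.4013, 0.2264]
eef_rot: [-0.003, 1.0, -0.0, -0.0]
ft_force: [0.1, -0.2, -0.7]
width: 0.0554
grip_force: 20.0
t64.9 tcp [0.488 0.401 0.226] yaw 90.4 q7 0.96 units [ -1.65 -13.38   4.85] turn 0.04
```

```bash
python3 -m crank '[[[-0.12,-0.95,0],0],[[-0.12,-0.95,0],0],[[-0.12,-0.95,0],0],[[-0.12,-0.95,0],0],[[-0.12,-0.95,0],0],[[-0.12,-0.95,0],0],[[-0.12,-0.95,0],0],[[-0.12,-0.95,0],0],[[-0.12,-0.95,0],0],[[-0.12,-0.95,0],0],[[-0.12,-0.95,0],0],[[-0.12,-0.95,0],0]]' >/dev/null; python3 -m crank '[[[-0.12,-0.95,0],0],[[-0.12,-0.95,0],0],[[0,0,0],0],[[0,0,1],0],[[0,0,1],0],[[0,0,1],0],[[0,0,0.8],0],[[0,0,0.4],0],[[0,0,0],0],[[0,0,0],0]]'; python3 -c "
from h import *
need([.54,.0,.083],90)"
```

```text
time: 67.65
ee_pos: [0.5415, 0.0028, 0.1017]
eef_rot: [-0.003, 1.0, 0.0, 0.001]
ft_force: [-0.7, 0.2, 0.1]
width: 0.0556
grip_force: 20.0
t67.7 tcp [0.541 0.003 0.102] yaw 90.3 q7 1.69 units [ 0.05 -0.09  0.62] turn 0.04
```

```bash
python3 -m crank '[[[0,-0.09,0.25],0],[[0,0,0.25],0],[[0,0,0.1],0],[[0,0,0],0]]';python3 -m crank '[[[0,0,0],0],[[0,0,0],0],[[0,0,0],0],[[0,0,-0.4],0],[[0,0,-0.8],0],[[0,0,-1],0],[[0,0,-1],0],[[0,0,-1],0],[[0,0,-1],0]]' 0.72;python3 -m crank '[[[0.9,0.3,0],0],[[0.9,0.3,0],0],[[0.9,0.3,0],0],[[0.9,0.3,0],0],[[0.9,0.3,0],0],[[0.3,0,0],0],[[0,0,0],0]]' 0 ; python3 - <<'E'
from h import *
im=vision.camera("top");sc=vision.camera("scene")
need([.41,.045,.077],90)
a=cv2.resize(im[180:340,200:360],None,fx=2.5,fy=2.5,interpolation=cv2.INTER_CUBIC);b=cv2.resize(sc[200:360,260:420],None,fx=2.5,fy=2.5,interpolation=cv2.INTER_CUBIC)
cv2.imwrite("pics/tr.png",np.hstack([a,b])[:,:,::-1])
E
```

```text
time: 68.15
ee_pos: [0.5407, 0.0, 0.0824]
eef_rot: [-0.003, 1.0, -0.0, -0.0]
ft_force: [-0.5, 0.1, -1.1]
width: 0.0555
grip_force: 20.0
time: 69.28
ee_pos: [0.5408, -0.0002, 0.2406]
eef_rot: [-0.003, 1.0, 0.0, 0.0]
ft_force: [0.8, 0.9, 0.2]
width: 0.0625
grip_force: 0.0
time: 70.15
ee_pos: [0.3969, 0.0439, 0.2393]
eef_rot: [-0.003, 1.0, 0.001, 0.0]
ft_force: [0.1, -0.3, -0.3]
width: 0.0033
grip_force: 0.0
t70.2 tcp [0.397 0.044 0.239] yaw 90.3 q7 1.20 units [-0.42  0.04  5.4 ] turn 0.03
```

View pics/tr.png

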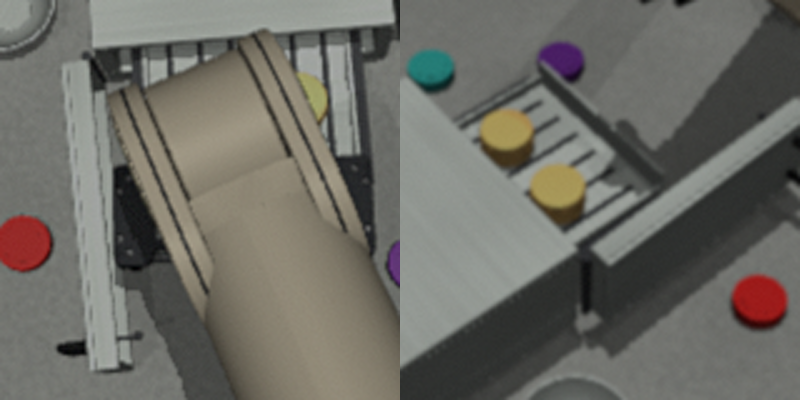

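Both cheeses stand flat on the tray, at (507,135) and (558,190) in the right-hand crop. I'll lower the closed fingers in front of the lip and push.

```bash
python3 -m crank '[[[0,0.04,1],0],[[0,0,1],0],[[0,0,1],0],[[0,0,1],0],[[0,0,1],0],[[0,0,0.4],0],[[0,0,0],0],[[-0.4,0,0],0],[[-0.4,0,0],0],[[-0.2,0,0],0],[[-0.2,0,0],0],[[-0.2,0,0],0]]' 0;python3 -m crank '[[[-0.25,0,0],0],[[-0.25,0,0],0],[[-0.3,0,0],0],[[-0.3,0,0],0],[[-0.3,0,0],0],[[-0.3,0,0],0],[[-0.3,0,0],0],[[-0.3,0,0],0],[[-0.3,0,0],0],[[-0.3,0,0],0],[[-0.25,0,0],0],[[-0.2,0,0],0]]'; python3 -m crank '[[[-0.2,0,0],0],[[-0.2,0,0],0],[[0,0,0],0]]'; python3 -c "
from h import *
need([.576,.045,.077],90)"
```

```text
time: 71.75
ee_pos: [0.4386, 0.0458, 0.0769]
eef_rot: [-0.003, 1.0, 0.0, -0.0]
ft_force: [-1.8, 0.5, 0.8]
width: 0.0007
grip_force: 0.9
time: 73.25
ee_pos: [0.5396, 0.0462, 0.0767]
eef_rot: [-0.003, 1.0, -0.0, 0.0]
ft_force: [-2.0, 1.5, 1.0]
width: -0.0
grip_force: 0.9
time: 73.62
ee_pos: [0.5519, 0.046, 0.0769]
eef_rot: [-0.003, 1.0, -0.0, 0.001]
ft_force: [0.8, -0.4, 1.2]
width: 0.0006
grip_force: 0.0
t73.6 tcp [0.552 0.046 0.077] yaw 90.3 q7 1.64 units [-0.8  -0.04 -0.  ] turn 0.04
```

```bash
python3 -m crank '[[[-0.2,0,0],0],[[-0.2,0,0],0],[[-0.2,0,0],0],[[-0.1,0,0],0],[[0,0,0],0]]'; python3 -m crank '[[[-0.1,0,0],0],[[-0.1,0,0],0],[[0,0,0],0]]'
```

```text
time: 74.25
ee_pos: [0.5702, 0.0466, 0.0763]
eef_rot: [-0.003, 1.0, 0.0, -0.003]
ft_force: [-12.8, 1.0, 8.3]
width: 0.0007
grip_force: 6.3
time: 74.62
ee_pos: [0.5706, 0.0465, 0.0756]
eef_rot: [-0.003, 1.0, 0.001, -0.009]
ft_force: [-41.8, 0.4, 31.5]
width: 0.0003
grip_force: 21.1
```

```bash
python3 -m crank '[[[0.3,0,0],0],[[0.5,0,0],0],[[0.8,0,0],0],[[1,0,0],0],[[1,0,0],0],[[1,0,0],0],[[0.8,0,0],0],[[0,0,-1],0],[[0,0,-1],0],[[0,0,-1],0],[[0,0,-1],0],[[0,0,0],0]]'; python3 - <<'E'
from h import *
im=vision.camera("top");sc=vision.camera("scene")
need([.40,.30,.2],90)
a=cv2.resize(im[180:340,180:340],None,fx=2.5,fy=2.5,interpolation=cv2.INTER_CUBIC);b=cv2.resize(sc[230:390,290:450],None,fx=2.5,fy=2.5,interpolation=cv2.INTER_CUBIC)
cv2.imwrite("pics/dr.png",np.hstack([a,b])[:,:,::-1])
E
```

```text
time: 76.12
ee_pos: [0.4178, 0.0459, 0.1988]
eef_rot: [-0.002, 1.0, 0.001, 0.002]
ft_force: [1.0, -0.6, 0.8]
width: 0.0002
grip_force: 0.0
t76.2 tcp [0.416 0.045 0.197] yaw 90.3 q7 1.24 units [ 0.5   8.49 -0.11] turn 0.04
```

View pics/dr.png

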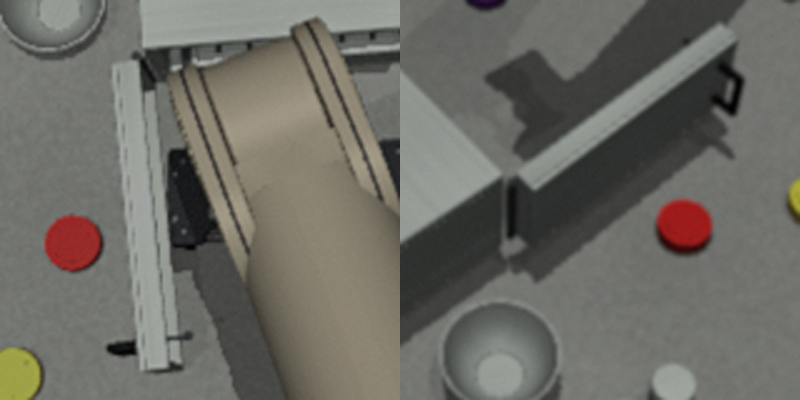

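The tray is home. The door's outer top edge runs from (225.2,206.4) to (236.8,328) in the top view. I'll work out its angle and the push path.

```bash
python3 - <<'E'
from h import *
a=onz("top",(225.2,206.4),.132)[:2];b=onz("top",(236.8,328),.132)[:2];L=np.hypot(*(b-a));u=(b-a)/L
print(a,b,L,"u",u)
yaw=np.radians(1.5);Rz=np.array([[np.cos(yaw),-np.sin(yaw)],[np.sin(yaw),np.cos(yaw)]])
us=Rz.T@u;th=np.arctan2(-us[0],-us[1]);print("theta",th)
n=np.array([u[1],-u[0]]);n=n if n[1]>0 else -n
H=a-.006*u-.024*n;print("hinge",H)
from scipy.spatial.transform import Rotation as Ro
s=sensors.read_state();R=Ro.from_quat(s["eef_rot"]).as_matrix();prev=None
for t in np.r_[th+.2,np.linspace(th,0,15)]:
    q=H+Rz@(.185*np.array([-np.sin(t),-np.cos(t)])+.040*np.array([-np.cos(t),np.sin(t)]))
    if prev is not None: print(round(t,2),np.round(q,3),np.round((R.T@np.r_[q-prev,0]/.03)[:2],2).tolist())
    else: print("start",q)
    prev=q
E
```

```text
[0.57058855 0.21270001] [0.29473813 0.18752394] 0.2769969076507895 u [-0.995861   -0.09088935]
theta 1.5059613109876175
hinge [0.57874506 0.18934468]
start [0.39919344 0.2492297 ]
1.51 [0.391 0.212] [0.28, -1.23]
1.4 [0.389 0.192] [0.05, -0.68]
1.29 [0.39  0.172] [-0.02, -0.68]
1.18 [0.393 0.152] [-0.1, -0.67]
1.08 [0.398 0.132] [-0.17, -0.66]
0.97 [0.406 0.113] [-0.24, -0.64]
0.86 [0.415 0.095] [-0.3, -0.61]
0.75 [0.426 0.078] [-0.37, -0.57]
0.65 [0.439 0.062] [-0.43, -0.53]
0.54 [0.453 0.048] [-0.48, -0.48]
0.43 [0.469 0.035] [-0.53, -0.42]
0.32 [0.486 0.024] [-0.57, -0.37]
0.22 [0.505 0.015] [-0.61, -0.3]
0.11 [0.524 0.008] [-0.64, -0.23]
0.0 [0.544 0.003] [-0.66, -0.17]
```

```bash
python3 -m crank '[[[0.07,0.9,0],0],[[0.07,0.9,0],0],[[0.07,0.9,0],0],[[0.07,0.9,0],0],[[0.07,0.9,0],0],[[0.07,0.9,0],0],[[0.07,0.9,0],0],[[0.07,0.9,0],0],[[0,0,0],0]]' 0; python3 -m crank '[[[0,0,1],0],[[0,0,1],0],[[0,0,1],0],[[0,0,0.9],0],[[0,0,0],0],[[0,0,0],0]]'; python3 -c "
from h import *
need([.391,.212,.08],90)"
```

```text
time: 77.35
ee_pos: [0.3975, 0.2637, 0.1962]
eef_rot: [-0.004, 1.0, -0.0, -0.0]
ft_force: [-0.6, -1.2, 0.3]
width: 0.0005
grip_force: 0.0
time: 78.1
ee_pos: [0.3987, 0.2616, 0.0807]
eef_rot: [-0.002, 1.0, 0.0, 0.0]
ft_force: [-0.2, -0.0, -0.7]
width: 0.0004
grip_force: 0.0
t78.1 tcp [0.399 0.262 0.081] yaw 90.3 q7 0.98 units [ 0.27 -1.65  0.02] turn 0.04
```

```bash
python3 -m crank '[[[0.07,-0.4,0],0],[[0.07,-0.4,0],0],[[0.07,-0.4,0],0],[[0.07,-0.4,0],0],[[0.02,-0.34,0],0],[[0.02,-0.34,0],0],[[0,-0.34,0],0],[[-0.02,-0.34,0],0],[[-0.05,-0.34,0],0],[[-0.05,-0.33,0],0],[[-0.08,-0.33,0],0],[[-0.09,-0.33,0],0]]'; python3 -m crank '[[[-0.12,-0.32,0],0],[[-0.12,-0.32,0],0],[[-0.15,-0.3,0],0],[[-0.15,-0.3,0],0],[[-0.18,-0.28,0],0],[[-0.19,-0.28,0],0],[[-0.21,-0.27,0],0],[[-0.22,-0.26,0],0],[[-0.24,-0.24,0],0],[[-0.24,-0.24,0],0],[[-0.26,-0.21,0],0],[[-0.27,-0.21,0],0]]'; python3 -m crank '[[[-0.28,-0.19,0],0],[[-0.29,-0.18,0],0],[[-0.3,-0.15,0],0],[[-0.3,-0.15,0],0],[[-0.2,-0.1,0],0],[[0,0,0],0]]';python3 -c "
from h import *
need([.544,.003,.08],90)"
```

```text
time: 79.6
ee_pos: [0.3981, 0.1321, 0.0797]
eef_rot: [-0.003, 1.0, 0.0, -0.0]
ft_force: [-0.5, 0.7, -0.2]
width: 0.001
grip_force: 0.2
time: 81.1
ee_pos: [0.4695, 0.0359, 0.0797]
eef_rot: [-0.003, 1.0, 0.0, 0.0]
ft_force: [-0.4, 0.8, -0.0]
width: 0.0004
grip_force: 0.2
time: 81.85
ee_pos: [0.5105, 0.013, 0.0797]
eef_rot: [-0.002, 1.0, -0.0, 0.0]
ft_force: [0.4, -0.1, 0.3]
width: 0.0005
grip_force: 0.0
t81.8 tcp [0.511 0.013 0.08 ] yaw 90.3 q7 1.64 units [-1.11 -0.34 -0.01] turn 0.04
```

```bash
python3 -m crank '[[[-0.2,0,0],0],[[-0.2,0,0],0],[[-0.2,0,0],0],[[-0.2,0,0],0],[[-0.2,0,0],0],[[0,0,0],0]]'; python3 -m crank '[[[-0.1,0,0],0],[[-0.1,0,0],0],[[0,0,0],0]]'; python3 -m crank '[[[-0.1,0,0],0],[[-0.1,0,0],0],[[0,0,0],0]]'
```

```text
time: 82.6
ee_pos: [0.5407, 0.0135, 0.0797]
eef_rot: [-0.003, 1.0, -0.0, 0.0]
ft_force: [0.4, -0.3, 0.3]
width: 0.0005
grip_force: 0.0
time: 82.98
ee_pos: [0.546, 0.0135, 0.0796]
eef_rot: [-0.003, 1.0, 0.0, -0.0]
ft_force: [-1.9, -0.7, 0.6]
width: 0.0004
grip_force: 1.0
time: 83.35
ee_pos: [0.5527, 0.0138, 0.0798]
eef_rot: [-0.003, 1.0, 0.0, 0.0]
ft_force: [-0.3, 0.3, -0.9]
width: 0.0003
grip_force: 0.0
```

```bash
python3 -m crank '[[[-0.1,0,0],0],[[-0.1,0,0],0],[[0,0,0],0]]'; python3 -m crank '[[[-0.1,0,0],0],[[-0.05,0,0],0],[[0,0,0],0]]'
```

```text
time: 83.72
ee_pos: [0.5531, 0.0137, 0.0788]
eef_rot: [-0.003, 1.0, 0.001, -0.006]
ft_force: [-29.3, 0.1, 19.1]
width: 0.0004
grip_force: 14.6
time: 84.1
ee_pos: [0.553, 0.0138, 0.0783]
eef_rot: [-0.003, 1.0, 0.001, -0.011]
ft_force: [-55.3, 1.3, 39.2]
width: 0.0001
grip_force: 27.6
```

```bash
python3 -m crank '[[[0.2,0,0],0],[[0.3,0,0],0],[[0.6,0,0],0],[[1,0,0],0],[[1,0,0],0],[[0,0,-1],0],[[0,0,-1],0],[[0,0,-1],0],[[0,0,-1],0],[[0,0,-1],0],[[0,0,0],0]]';python3 -m crank '[[[0.3,1,0],0],[[0.3,1,0],0],[[0.3,1,0],0],[[0.3,1,0],0],[[0.3,1,0],0],[[0.3,1,0],0],[[0.3,1,0],0],[[0.3,1,0],0],[[0.3,1,0],0],[[0,1,0],0],[[0,1,0],0],[[0,0,0],0]]'; python3 - <<'E'
from h import *
im=vision.camera("top");sc=vision.camera("scene")
cv2.imwrite("pics/end.png",np.hstack([im[60:360,120:520],sc[130:430,150:550]])[:,:,::-1])
print([np.round(b,1).tolist() for b in blobs(im,(0,80,40),(18,200,140))])
E
```

```text
time: 85.48
ee_pos: [0.4712, 0.0134, 0.2319]
eef_rot: [-0.003, 1.0, 0.001, 0.002]
ft_force: [0.3, 0.3, 0.4]
width: 0.0004
grip_force: 0.0
time: 86.98
ee_pos: [0.386, 0.3445, 0.2286]
eef_rot: [-0.004, 1.0, -0.0, -0.0]
ft_force: [0.2, 0.1, 0.3]
width: 0.0006
grip_force: 0.0
[[524.5, 379.5, 254.0], [491.0, 205.0, 271.5]]
```

View pics/end.png

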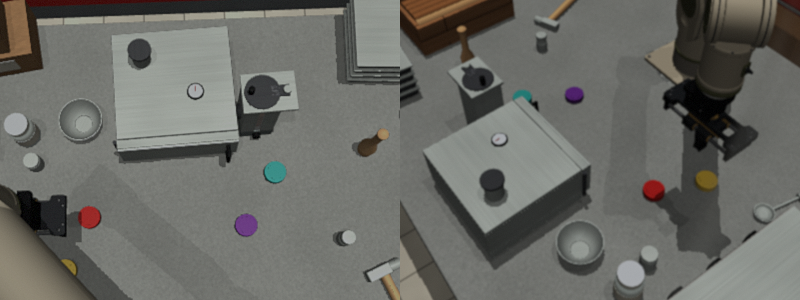

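The door stands flush along the front, in the left half from (117,150) to (238,143). The cover is over the port, the counter is clear of discs and cheeses, and the bystanders are in place. Handing in.

```bash
python3 -c "
from bench import r
print(r.close_job())"
```

```text
the job is handed in; nothing more can be done
None
```

I handed the job in at about 87 s: four discs dropped through the port, the cover swung back over it, both cheeses on the tray, the tray pushed home and the door pushed past its catch. The last pictures show no problem, but the hand-in returned no verdict.

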